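Reload the cartridge mixer and set its speed

TASK

Pull every spent cartridge out of the mixer and put it in the waste tray. Then push every fresh cartridge lying on the bench into a free lane of the mixer, past the sprung ball, until it clicks fully home. Only after that turn the controller's knob until the pointer lines up with the steel mark, and leave the other things on the bench alone.

Things in the scene. Friction and masses are not known exactly. Their poses are not given: they have to be found in the camera images.
- fresh0_mid (a point): fresh cartridge, upright on the bench right of the mixer (may be absent). White body 90 mm long (own x), 54 wide (own y), 28 high, 150 g; a grey cross rib on its top, to grip: 16 mm thick (own x), 40 wide (own y), from 28 to 62 mm above the underside. Rounded corners; either end may go first. Point: centre, 31 mm above the underside; z up
- fresh1_mid (a point): second fresh cartridge (may be absent), same make and point as fresh0. All cartridges have, in the middle of each long side, a notch 13 mm wide that takes the lane's sprung ball
- fresh2_mid (a point): third fresh cartridge (may be absent), same make and point as fresh0
- spent0_mid (a point): spent cartridge that starts clicked home in lane 0 of the mixer (one or two of the three spent ones are present): same make and point as fresh0
- spent1_mid (a point): spent cartridge that starts clicked home in lane 1 of the mixer (one or two of the three spent ones are present): same make and point as fresh0
- spent2_mid (a point): spent cartridge that starts clicked home in lane 2 of the mixer (one or two of the three spent ones are present): same make and point as fresh0
- home0 (a point): lane 0 (at -y) of the mixer deck, a fixed white plate with its top, the lane floor, 20 mm above the bench. Point on the floor under the middle of a cartridge that is fully home (its centre then 31 mm above). x runs along the lane to its closed end, away from the robot; y across; z up. Lane width 56.5 mm between grey walls 26 mm high, 20 mm thick, from x = -30 mm to the end wall at +45.7
- home1 (a point): lane 1, the middle one, as home0, 76.5 mm from it. Ahead of the walls each mouth flares from x = -30 (lane width) to x = -53 mm (72 mm wide); a bare floor runs on to x = -125 mm, where a cartridge can be set down (say with its centre at x = -85 to -100) and then slid in along x
- home2 (a point): lane 2 (at +y), as home0. In each lane at x = 0 a sprung 16 mm steel ball sticks 5.5 mm out of the +y wall, 14 mm above the floor; a cartridge's side pushes it back (about 5 to 12 N along the lane), and it springs into its notch when fully home; pulling out takes as much. Lips 31 to 35 mm above the floor, x = 14 to 46, overhang each side by 6 mm: in and out only along x
- tray_in (a point): centre of the inner floor of the dark steel waste tray, 170 mm square outside, walls 4 mm thick and 30 mm high, floor about 4 mm above the bench; heavy, fixed
- knob_grip (a point): on the axis of the speed knob, on top of the white controller box (160 by 150 mm, 45 mm high), at the height to grip. Grip bar 57 mm long (own x), 14 mm thick (own y), on a 60 mm disc; the bar's top is 7 mm above this point, the disc's top 23 mm below it; this frame turns with the knob
- knob (a joint): angle of the speed knob (rad, 0 to 4.4), grows as the knob turns clockwise seen from above; stiff enough to stay where left. Each rad moves the pointer 20 mm
- pointer_tip (a point): tip of the yellow pointer, a 3 mm wide needle that slides along the scale at the far side of the controller's top; knob clockwise moves it towards the box's +y (the robot's left)
- dial_mark (a point): the steel mark clipped beside the scale, 3 mm wide at its nose, which faces the pointer tip; y runs along the scale, x away from the robot. The pointer is aligned when its tip has the same y as this point
- sponge: yellow sponge pad, 60 x 100 x 26 mm, a bystander to be left alone; origin at the centre of its underside
- pen: black pen lying, 130 mm long, a bystander to be left alone; origin under its middle
- jar: low jar, 56 mm across, 55 mm high, a bystander to be left alone; origin at the centre of its underside
- bottle: amber bottle, 150 mm high, a bystander to be left alone; origin at the centre of its underside
- beaker: glass beaker, 85 mm high, a bystander to be left alone; origin at the centre of its underside

How it is judged:
By the outcome, as a careful person would: the job done as asked, in the order asked, and still so for the second after the job is handed in, with the robot touching nothing.
Of fresh0, fresh1, fresh2 only 2 to 3 are there at a start; the rules pass over those that are not, and their reading is None.
Of spent0, spent1, spent2 only 1 to 2 are there at a start; the rules pass over those that are not, and their reading is None.
At some moment in a run one of fresh0, fresh1, fresh2 may be knocked a few centimetres aside while the robot is not near it.
Once in a run the grip may slacken for a moment while it holds something.
It also fails if it takes over 208 s, if anything falls off the work surface, if the arm or the gripper's body presses on something with over 40 N, if the wrist force passes 120 N, or if a joint passes its speed limit or range.

ROBOT

A 6-joint arm with a two-finger parallel gripper is mounted at the origin on the work surface. World frame = base frame: x ahead of the robot, y to its left, z up, the work surface at z = 0. Lengths are in m, angles in rad, forces in N, time in s.
With the tool pointing down it reaches from about 0.4 to 0.825 m from the base axis. Payload 7 kg.
Tool frame: the origin (TCP) lies on the centre line of the jaws, within the pads' length; the fingertips stand 22 mm ahead of it and the grasp point (between the pads) lies 3 mm ahead of it; z points along the fingers, y is the line along which they close (so a half turn about z gives the same grasp; the last joint's range is limited). The gripper opens to 88 mm and grips with 3 to 60 N. Pads are 19 mm wide; open, the fingers measure 130 mm over their backs; the gripper's body (78 mm by 193 mm) begins 47 mm behind the grasp point.
Start: joints at [-0.926, 0.359, 0.012, 0, -1.224, -0.288], TCP at [0.236, -0.632, 0.249] pointing down, gripper open.
Joint ranges: [-3.07, 3.07], [-1.43, 2.12], [-1.02, 1.25], [-3.03, 1.67], [-3.05, -0], [-3.03, 3.03]. Speed limits (rad/s): [2.39, 2.39, 3.01, 3.14, 3.14, 3.14].

INTERFACE

Orientations are given as [roll, pitch, yaw] about the fixed x, y, z axes, in that order (R = Rz(yaw) Ry(pitch) Rx(roll)).
In Python, from station import monitor, viewer, order gives the robot as it stands. The module is installed in compiled form; this text tells all that it offers.
- The arm moves only by the tool servo_tool, never from a script. Its argument "targets" is a list of rows, each an object with "angular": the turn, a rotation vector about the tool's x, y, z in degrees, a list of three; "xyz": the shift along the tool's x, y, z in cm, a list of three; "claw": the finger opening in cm, from 0 to 8.76. A call has 1 to 20 rows; each row shifts and turns the commanded pose from where the row before left it, along the tool's axes as they then stand; what a row does not reach is not made up. A row lasts 1/10 s, in which the tool goes at most 50 mm and 8.59 degrees, less where a joint would pass 70% of its speed; a pose out of reach is approached as far as the arm can. A call is refused whole if a number of a shift passes 5 or a number of a turn 8.59, either way. A call with a gripper value outside its range is refused whole. The fingers move at their own pace and stop on an object; "force" is the grip in N (left out, the last holds). Time passes only in rows, so rows that do not move let the fingers close. It gives the time, the measured TCP pose, the force, the opening and the grip force at its end, in the units of the state.
- monitor.get_state(): the state, without advancing time (a new reading comes with each control period).
- viewer.grab_frame(name): name is "side" or "top"; returns a dict with "color" (384x512x3 uint8, blue, green, red), "fovy" (degrees; the focal length in pixels is half the picture's height over the tangent of half this angle, whatever the lens; pixels are square), "cx", "cy" (the principal point, pixels), "R" (3x3) and "t" (3): a world point X has camera coordinates R X + t. Camera axes: x right, y down, z forward; pixel columns grow to the right and rows downward; lengths in m; the calibration is good to about 2 mm. A picture is of the moment at which its call begins. There is no depth.
- order.job_done(): hands the job in; it is judged then, once.
The state is a dict: "t": time; "q": joint angles; "qd": joint speeds; "joint_efforts": joint torques, N m; "eef_pos": TCP position; "ee_rot": TCP orientation; "force": force on the tool from outside, world axes, zero at the start; "moment": the same for the moment, N m; "width": finger opening in m; "gripper_force": force on a finger pad.
Only numpy, scipy, OpenCV 4.12 (cv2) and the standard library are available. Lean on these libraries where they do the work, as an engineer would, in place of code of your own. Each camera call takes 0.05 s, during which the arm holds its last target. There are 200 camera calls.

## Working session

There is one attempt and no reset: what is moved stays moved. The work goes in short steps, Python scripts to look and compute and a tool call to move; the robot and the scene stay as the last step left them, time stands still between calls to the robot, and variables do not carry over. Pictures are saved under pics/ and viewed, at most 14 in all, crops included, and the job is handed in when it is done.

Besides the shell and the picture viewer there is one more tool, called after "Request:" as name([rows], argument=value, ...), one row to a line, values as JSON. servo_tool: Moves the arm, as the interface text tells. Its arguments: {"type":"object","properties":{"targets":{"type":"array"},"force":{"type":"number"}},"required":["targets"]}

```bash
mkdir -p pics
cat > h.py <<'E'
import numpy as np, cv2
from station import monitor, viewer, order
def grab(n, save=None):
    f=viewer.grab_frame(n); f['R']=np.array(f['R']); f['t']=np.array(f['t'])
    if save: cv2.imwrite(f'pics/{save}.png', f['color'])
    return f
def K(f):
    fl=192/np.tan(np.radians(f['fovy'])/2); return np.array([[fl,0,f['cx']],[0,fl,f['cy']],[0,0,1]])
def ray(f,u,v,z):
    d=f['R'].T@np.linalg.inv(K(f))@np.array([u,v,1]); c=-f['R'].T@f['t']
    return c+d*(z-c[2])/d[2]
def proj(f,X):
    p=K(f)@(f['R']@np.array(X)+f['t']); return p[:2]/p[2]
E
python3 - <<'E'
from h import *
for n in('top','side'):
    f=grab(n,n+'0'); print(n,{k:f[k] for k in f if k!='color'}, -f['R'].T@f['t'])
    im=cv2.imread(f'pics/{n}0.png'); cv2.imwrite(f'pics/{n}0b.png',cv2.resize(im,(800,600),interpolation=cv2.INTER_CUBIC))
print(monitor.get_state())
E
```

```text
top {'fovy': 54.34979202432264, 'cx': 261.64058203884775, 'cy': 195.3684415578681, 'R': array([[ 0.04321671, -0.99905985,  0.00342651],
       [-0.97417695, -0.04290062, -0.22167276],
       [ 0.22161135,  0.00624193, -0.97511509]]), 't': array([-0.02144035,  0.59069749,  1.06912486])} [ 0.33944026 -0.00275232  1.1735348 ]
side {'fovy': 57.44472322638386, 'cx': 253.7471521140021, 'cy': 193.9983051067512, 'R': array([[-0.940142  , -0.34067754,  0.00847562],
       [-0.23543862,  0.63133914, -0.73890428],
       [ 0.2463771 , -0.69667044, -0.6737571 ]]), 't': array([0.52533522, 0.18494383, 0.74228365])} [0.35455093 0.5793347  0.63232213]
{'t': 0.1, 'q': array([-9.25902630e-01,  3.59314330e-01,  1.11813505e-02, -2.97802352e-04,
       -1.22408943e+00, -2.88071922e-01]), 'qd': array([-0.00135488, -0.00103011,  0.00186772,  0.00151142, -0.00033455,
       -0.00041776]), 'joint_efforts': array([-2.53629754e-03, -5.84164274e+01,  2.93748200e+01,  7.01565519e+00,
        1.00851417e-02, -4.03062415e-05]), 'eef_pos': array([ 0.23560276, -0.63213594,  0.24773232]), 'ee_rot': array([ 3.14014578e+00, -1.36758999e-04, -2.78487217e+00]), 'force': array([ 0.41621861,  0.0423191 , -0.95067828]), 'moment': array([ 0.04269071,  0.01123967, -0.02975967]), 'gripper_force': 0.0, 'width': 0.08778572341262182}
```

View pics/top0b.png

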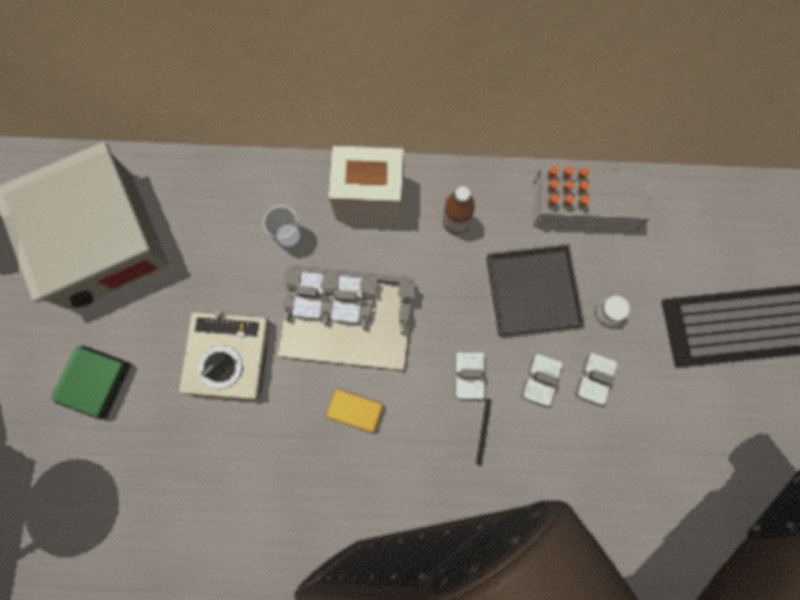

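View pics/side0b.png

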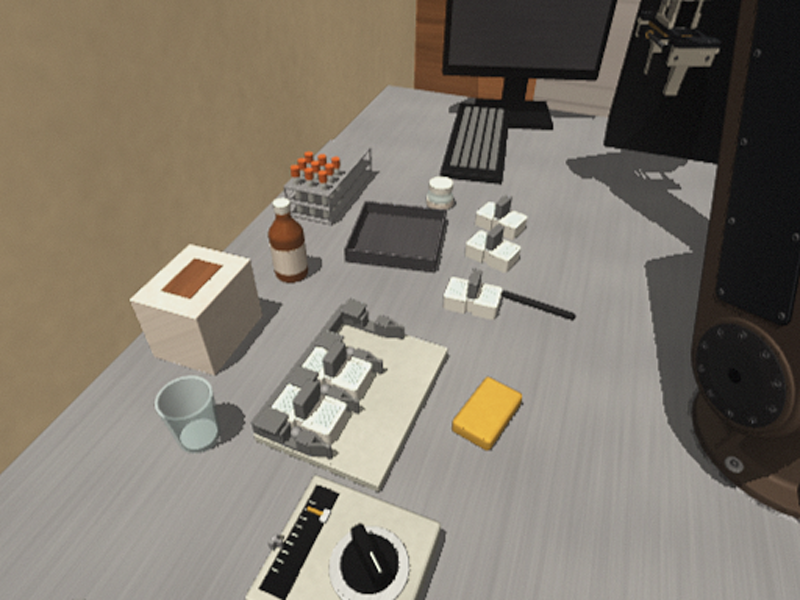

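Run:
```python
from h import *
def crop(n,c0,c1,r0,r1,o,k):
    im=cv2.imread(f'pics/{n}0.png')[r0:r1,c0:c1]
    cv2.imwrite(f'pics/{o}.png',cv2.resize(im,None,fx=k,fy=k,interpolation=cv2.INTER_CUBIC))
crop('top',110,270,165,265,'c1',5)
crop('side',155,295,185,290,'c2',5.5)
a=cv2.imread('pics/top0.png')[210:270,280:400]; b=cv2.imread('pics/side0.png')[115:215,270:390]
z=np.vstack([a,b]); cv2.imwrite('pics/c3.png',cv2.resize(z,None,fx=3.75,fy=3.75,interpolation=cv2.INTER_CUBIC))
```

```text
(no output)
```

View pics/c1.png

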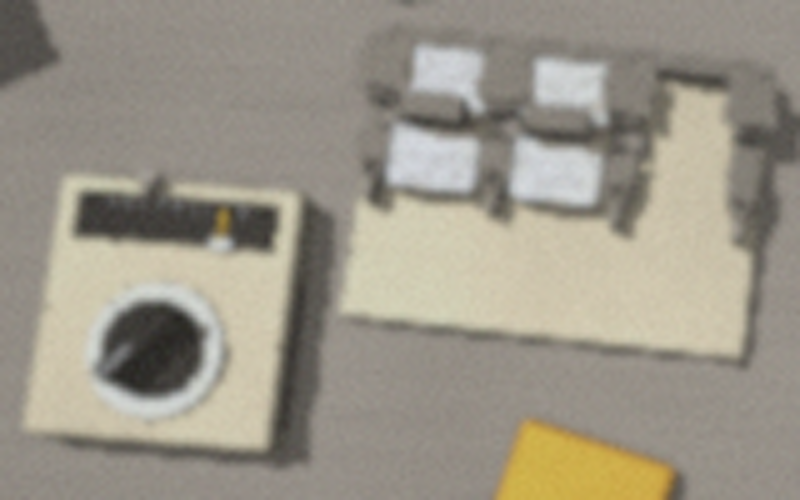

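View pics/c2.png

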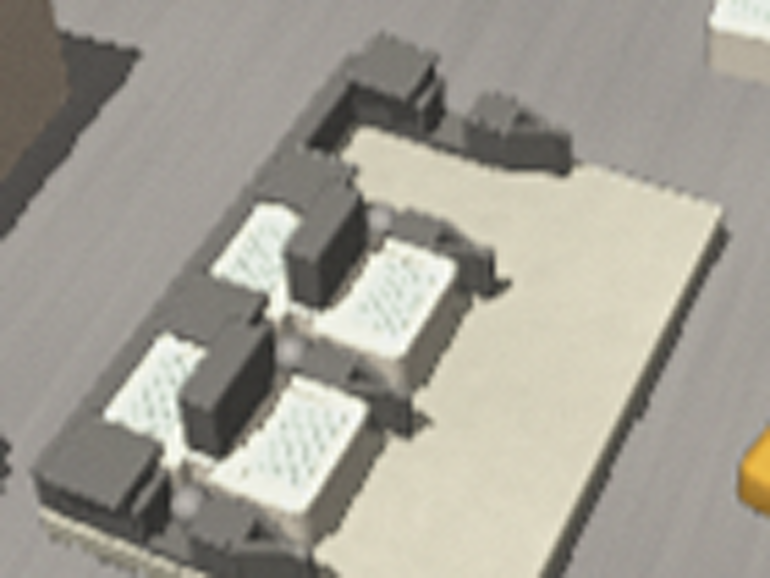

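View pics/c3.png

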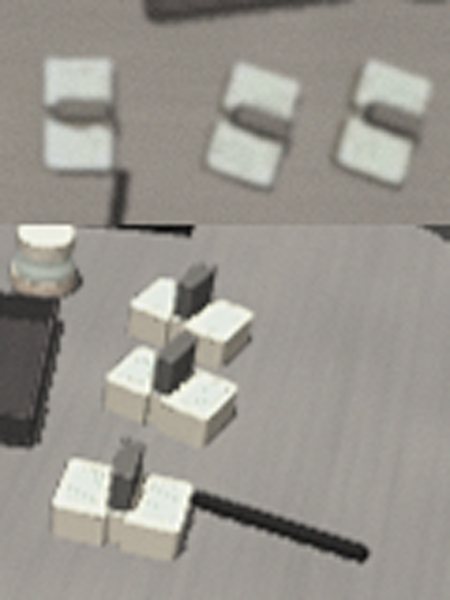

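```bash
cat >> h.py <<'E'
def ortho(f,z,x0,x1,y0,y1,s=1000.):
    # rows: x decreasing downward from x1; cols: y decreasing from y1 ; s px per m
    w,h=int((y1-y0)*s),int((x1-x0)*s)
    # world (X,Y,z) <- px (c,r): X=x1-r/s, Y=y1-c/s
    A=np.array([[0,-1/s,x1],[-1/s,0,y1],[0,0,z],[0,0,1.]])
    P=K(f)@np.c_[f['R'],f['t']]
    return cv2.warpPerspective(f['color'],P@A,(w,h),flags=cv2.INTER_CUBIC|cv2.WARP_INVERSE_MAP)
E
python3 - <<'E'
from h import *
import pickle
F={n:grab(n) for n in('top','side')}; pickle.dump(F,open('F0.pkl','wb'))
# rough
f=F['top']
for nm,u,v,z in [('deckFL',178.4,228.2,.02),('deckFR',259.2,235.8,.02),('knob',141,235,.07),('trayc',534/1.5625,290/1.5625,.004),('bottle',458/1.5625,225/1.5625,0),('fr0',470/1.5625,375/1.5625,.03),('fr1',543/1.5625,380/1.5625,.03),('fr2',597/1.5625,380/1.5625,.03),('boxc',225/1.5625,357/1.5625,.045)]:
    print(nm,ray(f,u,v,z)[:2].round(4))
z=[ortho(F[n],.02,.38,.68,-.12,.2,1250) for n in('top','side')]
cv2.imwrite('pics/o1.png',np.hstack(z))
E
```

```text
deckFL [0.486  0.2578]
deckFR [0.4734 0.0066]
knob [0.4547 0.3549]
trayc [ 0.6489 -0.2523]
bottle [ 0.7856 -0.0922]
fr0 [ 0.4649 -0.1209]
fr1 [ 0.4614 -0.2635]
fr2 [ 0.466  -0.3689]
boxc [0.4774 0.3562]
```

View pics/o1.png

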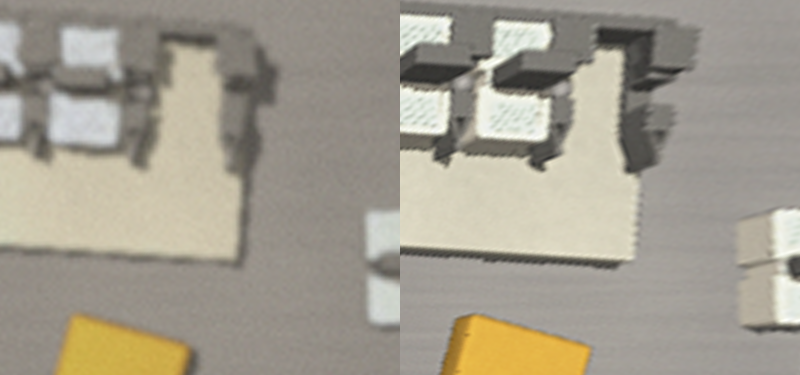

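```bash
cat > fit.py <<'E'
from h import *
import pickle
F=pickle.load(open('F0.pkl','rb'))
S=1000
def toW(p,x1,y1): return np.array([x1-p[1]/S,y1-p[0]/S])
for n in('top','side'):
    f=F[n]; x1,y1=.70,.30
    im=cv2.GaussianBlur(ortho(f,.02,.44,x1,-.03,y1),(0,0),1.5)
    b,g,r=[im[...,i].astype(int) for i in range(3)]
    m=((r-b>18)&(r>150)).astype(np.uint8)
    # edges: front, for each column in mid range: last row of mask
    E=[]
    for Y in np.arange(.03,.24,.004):
        c=int((y1-Y)*S); rr=np.where(m[:,c])[0]; E.append(toW((c,rr.max()+.5),x1,y1))
    E=np.array(E); 
    def line(P):
        vx,vy,x0,y0=cv2.fitLine(P.astype(np.float32),cv2.DIST_HUBER,0,.001,.001).ravel(); return np.array([x0,y0]),np.array([vx,vy])
    p0,d=line(E); d*=np.sign(d[1]); yaw=np.arctan2(-d[0],d[1]); ex=np.array([np.cos(yaw),np.sin(yaw)]); ey=np.array([-ex[1],ex[0]])
    L=[];R_=[]
    for X in np.arange(.49,.53,.002):
        r_=int((x1-X)*S); cc=np.where(m[r_])[0]
        R_.append(toW((cc.max()+.5,r_),x1,y1)@ey); L.append(toW((cc.min()-.5,r_),x1,y1)@ey)
    l,rg=np.median(L),np.median(R_); fx=p0@ex
    mid=(l+rg)/2
    print(n,'deck yaw',np.degrees(yaw),'width',l-rg,'home1',ex*(fx+.125)+ey*mid,'home1 from R',ex*(fx+.125)+ey*(rg+.12475))
def rect(f,z,cx,cy,w=.075):
    x1,y1=cx+w,cy+w
    im=cv2.GaussianBlur(ortho(f,z,cx-w,x1,cy-w,y1,4000),(0,0),3)
    b,g,r=[im[...,i].astype(int) for i in range(3)]
    v=np.median(im.max(2)[im.max(2)>np.percentile(im.max(2),85)])
    m=((im.min(2)>.83*v)).astype(np.uint8)
    m=cv2.morphologyEx(m,cv2.MORPH_OPEN,np.ones((9,9),np.uint8))
    nl,lab,st,ce=cv2.connectedComponentsWithStats(m)
    k=[i for i in range(1,nl) if st[i,4]>8000 and np.hypot(*(ce[i]-w*4000))<.042*4000]
    p=np.argwhere(np.isin(lab,k))[:,::-1].astype(np.float32)
    (c,rw,a)=cv2.minAreaRect(p)
    bx=cv2.boxPoints((c,rw,a)); W=np.array([[x1-q[1]/4000,y1-q[0]/4000] for q in bx])
    e=[W[1]-W[0],W[2]-W[1]]; e=max(e,key=lambda q:np.hypot(*q))
    an=np.degrees(np.arctan2(e[1],e[0])); an=(an+90)%180-90
    return W.mean(0).round(4),round(an,2),(np.array(sorted(rw))/4).round(1)
if __name__=='__main__':
  for nm,z,x,y in [('f0',.028,.465,-.121),('f1',.028,.4614,-.2635),('f2',.028,.466,-.369)]:
    for n in('top','side'): print(nm,n,*rect(F[n],z,x,y))
E
python3 fit.py
```

```text
top deck yaw -3.9077947 width 0.2915937045514583 home1 [0.60575216 0.14789087] home1 from R [0.6043178  0.12689295]
side deck yaw -3.693299 width 0.2879805660843849 home1 [0.60527304 0.14986654] home1 from R [0.60403367 0.13066622]
f0 top [ 0.4663 -0.1198] 1.43 [53.3 89. ]
f0 side [ 0.4661 -0.1178] 1.67 [55.3 89.5]
f1 top [ 0.464  -0.2626] -17.01 [53.3 89.1]
f1 side [ 0.463  -0.2606] -16.68 [55.8 89.6]
f2 top [ 0.4708 -0.3699] -18.43 [54.  88.5]
f2 side [ 0.4698 -0.3671] -19.05 [57.3 90.3]
```

```bash
python3 - <<'E'
s=open('fit.py').read()
s=s.replace("    # edges:","    _,lab=cv2.connectedComponents(m); m=(lab==lab[int((x1-.51)*S),int((y1-.13)*S)]).astype(np.uint8)\n    # edges:").replace("im=cv2.GaussianBlur(ortho(f,.02,","im=cv2.GaussianBlur(ortho(f,.02,")
s=s.replace("for Y in np.arange(.03,.24,.004)","for Y in np.arange(.03,.23,.004)")
open('fit.py','w').write(s)
E
python3 fit.py|grep deck
python3 - <<'E'
from fit import *
# knob box ortho + scale
z=[ortho(F[n],.045,.39,.57,.27,.44,2300) for n in('top','side')]
cv2.imwrite('pics/o2.png',np.hstack(z))
# spent
for nm,z,x,y in [('s1',.048,.606,.132),('s2',.048,.61,.208)]:
    for n in('top','side'): print(nm,n,*rect(F[n],z,x,y))
E
```

```text
top deck yaw -4.002645 width 0.25196406699717044 home1 [0.60440525 0.12797432] home1 from R [0.60431925 0.12674529]
side deck yaw -3.694904 width 0.25292329823970783 home1 [0.60414453 0.13237239] home1 from R [0.60403423 0.1306643 ]
top deck yaw -4.002645 width 0.25196406699717044 home1 [0.60440525 0.12797432] home1 from R [0.60431925 0.12674529]
side deck yaw -3.694904 width 0.25292329823970783 home1 [0.60414453 0.13237239] home1 from R [0.60403423 0.1306643 ]
s1 top [0.6046 0.1281] -3.45 [52.3 89.2]
s1 side [0.604 0.13 ] -3.58 [54.5 88.9]
s2 top [0.6096 0.2053] -2.35 [52.4 88.5]
s2 side [0.6088 0.2065] -3.12 [54.  88.7]
```

View pics/o2.png

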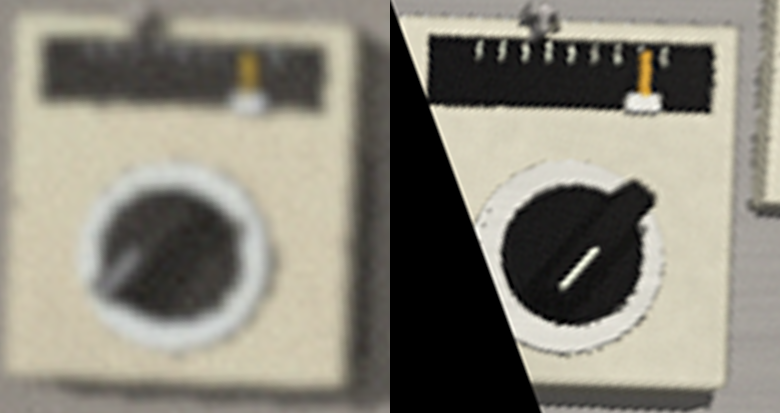

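```bash
cat > plan.py <<'E'
import sys, numpy as np
from scipy.spatial.transform import Rotation as Ro
from station import monitor
# usage: plan.py x y z yawdeg  -> tool-turn (deg) then shift (cm) in tool axes after the turn
s=monitor.get_state(); x,y,z,yw=map(float,sys.argv[1:5])
R0=Ro.from_euler('xyz',s['ee_rot']); R1=Ro.from_euler('xyz',[np.pi,0,np.radians(yw)])
rv=np.degrees((R0.inv()*R1).as_rotvec()); sh=R1.inv().apply(np.array([x,y,z])-s['eef_pos'])*100
print('t',round(s['t'],2),'q',s['q'].round(2),'F',s['force'].round(1),'w',round(s['width'],4))
nr=int(np.ceil(abs(rv).max()/8.5)) or 1; print('turn',rv.round(2),'rows',nr,(rv/nr).round(2))
ns=int(np.ceil(abs(sh[:2]).max()/4)) or 1; print('shift',sh.round(2),'xy rows',ns,(sh/ns).round(2))
E
python3 plan.py .6043 .1287 .25 -93.6
```

```text
t 0.2 q [-0.93  0.36  0.01 -0.   -1.22 -0.29] F [ 0.1 -0.4 -0.4] w 0.0876
turn [ 6.000e-02  3.000e-02 -6.596e+01] rows 8 [ 0.01  0.   -8.25]
shift [-78.26 -32.02  -0.2 ] xy rows 20 [-3.91 -1.6  -0.01]
```

Request:
servo_tool([
  {"angular": [0,0,-8.25],"xyz": [0,0,0],"claw": 6},
  {"angular": [0,0,-8.25],"xyz": [0,0,0],"claw": 6},
  {"angular": [0,0,-8.25],"xyz": [0,0,0],"claw": 6},
  {"angular": [0,0,-8.25],"xyz": [0,0,0],"claw": 6},
  {"angular": [0,0,-8.25],"xyz": [0,0,0],"claw": 6},
  {"angular": [0,0,-8.25],"xyz": [0,0,0],"claw": 6},
  {"angular": [0,0,-8.25],"xyz": [0,0,0],"claw": 6},
  {"angular": [0,0,-8.25],"xyz": [0,0,0],"claw": 6},
])

```text
t: 1.0
eef_pos: [0.2357, -0.6324, 0.2483]
ee_rot: [3.141, 0.0, -1.627]
force: [0.1, 0.1, 0.4]
width: 0.06
gripper_force: 0.0
```

Request:
servo_tool([
  {"angular": [0,0,0],"xyz": [-3.91,-1.6,0],"claw": 6},
  {"angular": [0,0,0],"xyz": [-3.91,-1.6,0],"claw": 6},
  {"angular": [0,0,0],"xyz": [-3.91,-1.6,0],"claw": 6},
  {"angular": [0,0,0],"xyz": [-3.91,-1.6,0],"claw": 6},
  {"angular": [0,0,0],"xyz": [-3.91,-1.6,0],"claw": 6},
  {"angular": [0,0,0],"xyz": [-3.91,-1.6,0],"claw": 6},
  {"angular": [0,0,0],"xyz": [-3.91,-1.6,0],"claw": 6},
  {"angular": [0,0,0],"xyz": [-3.91,-1.6,0],"claw": 6},
  {"angular": [0,0,0],"xyz": [-3.91,-1.6,0],"claw": 6},
  {"angular": [0,0,0],"xyz": [-3.91,-1.6,0],"claw": 6},
  {"angular": [0,0,0],"xyz": [-3.91,-1.6,0],"claw": 6},
  {"angular": [0,0,0],"xyz": [-3.91,-1.6,0],"claw": 6},
  {"angular": [0,0,0],"xyz": [-3.91,-1.6,0],"claw": 6},
  {"angular": [0,0,0],"xyz": [-3.91,-1.6,0],"claw": 6},
  {"angular": [0,0,0],"xyz": [-3.91,-1.6,0],"claw": 6},
  {"angular": [0,0,0],"xyz": [-3.91,-1.6,0],"claw": 6},
  {"angular": [0,0,0],"xyz": [-3.91,-1.6,0],"claw": 6},
  {"angular": [0,0,0],"xyz": [-3.91,-1.6,0],"claw": 6},
  {"angular": [0,0,0],"xyz": [-3.91,-1.6,0],"claw": 6},
  {"angular": [0,0,0],"xyz": [-3.91,-1.6,0],"claw": 6},
])

```text
t: 3.0
eef_pos: [0.604, 0.1299, 0.2485]
ee_rot: [3.142, 0.0, -1.633]
force: [1.6, 0.9, 0.9]
width: 0.06
gripper_force: 0.0
```

```bash
python3 plan.py .6043 .1287 .074 -93.6
```

```text
t 3.0 q [ 0.53  0.27 -0.12 -0.   -1.18 -0.59] F [1.6 0.9 0.9] w 0.06
turn [0.   0.   0.06] rows 1 [0.   0.   0.06]
shift [ 0.12 -0.03 17.45] xy rows 1 [ 0.12 -0.03 17.45]
```

Request:
servo_tool([
  {"angular": [0,0,0],"xyz": [0.12,0,2.5],"claw": 4},
  {"angular": [0,0,0],"xyz": [0,0,3],"claw": 4},
  {"angular": [0,0,0],"xyz": [0,0,3],"claw": 4},
  {"angular": [0,0,0],"xyz": [0,0,3],"claw": 4},
  {"angular": [0,0,0],"xyz": [0,0,2.5],"claw": 4},
  {"angular": [0,0,0],"xyz": [0,0,1.5],"claw": 4},
  {"angular": [0,0,0],"xyz": [0,0,1],"claw": 4},
  {"angular": [0,0,0],"xyz": [0,0,0.6],"claw": 4},
  {"angular": [0,0,0],"xyz": [0,0,0.3],"claw": 4},
  {"angular": [0,0,0],"xyz": [0,0,0],"claw": 4},
  {"angular": [0,0,0],"xyz": [0,0,0],"claw": 4},
])

```text
t: 4.1
eef_pos: [0.604, 0.1272, 0.0753]
ee_rot: [-3.14, 0.001, -1.633]
force: [-0.4, 0.5, -0.0]
width: 0.0401
gripper_force: 0.0
```

Request:
servo_tool([
  {"angular": [0,0,0],"xyz": [0,0,0],"claw": 1},
  {"angular": [0,0,0],"xyz": [0,0,0],"claw": 1},
  {"angular": [0,0,0],"xyz": [0,0,0],"claw": 1},
  {"angular": [0,0,0],"xyz": [0,0,0],"claw": 1},
  {"angular": [0,0,0],"xyz": [0,0,0],"claw": 1},
  {"angular": [0,0,0],"xyz": [0,0,0],"claw": 1},
], force=35)

```text
t: 4.7
eef_pos: [0.6036, 0.127, 0.0748]
ee_rot: [-3.141, 0.0, -1.633]
force: [-1.0, 0.3, 1.7]
width: 0.0159
gripper_force: 35.0
```

Request:
servo_tool([
  {"angular": [0,0,0],"xyz": [0,0.5,0],"claw": 1},
  {"angular": [0,0,0],"xyz": [0,1,0],"claw": 1},
  {"angular": [0,0,0],"xyz": [0,1,0],"claw": 1},
  {"angular": [0,0,0],"xyz": [0,1,0],"claw": 1},
  {"angular": [0,0,0],"xyz": [0,1,0],"claw": 1},
  {"angular": [0,0,0],"xyz": [0,1.5,0],"claw": 1},
  {"angular": [0,0,0],"xyz": [0,1.5,0],"claw": 1},
  {"angular": [0,0,0],"xyz": [0,1.5,0],"claw": 1},
  {"angular": [0,0,0],"xyz": [0,1.5,0],"claw": 1},
  {"angular": [0,0,0],"xyz": [0,0,0],"claw": 1},
  {"angular": [0,0,0],"xyz": [0,0,0],"claw": 1},
])

```text
t: 5.8
eef_pos: [0.4985, 0.1335, 0.0748]
ee_rot: [3.141, -0.0, -1.632]
force: [-3.6, 0.6, 4.5]
width: 0.0159
gripper_force: 35.0
```

Request:
servo_tool([
  {"angular": [0,0,0],"xyz": [0,0,-2],"claw": 1},
  {"angular": [0,0,0],"xyz": [0,0,-3],"claw": 1},
  {"angular": [0,0,0],"xyz": [0,0,-3],"claw": 1},
  {"angular": [0,0,0],"xyz": [0,0,-3],"claw": 1},
  {"angular": [0,0,0],"xyz": [0,0,-3],"claw": 1},
  {"angular": [0,0,0],"xyz": [0,0,0],"claw": 1},
  {"angular": [0,0,0],"xyz": [0,0,0],"claw": 1},
])

```text
t: 6.5
eef_pos: [0.4991, 0.1335, 0.2146]
ee_rot: [-3.141, 0.001, -1.633]
force: [-0.5, -0.0, -2.5]
width: 0.0158
gripper_force: 35.0
```

```bash
python3 plan.py .655 -.215 .215 -93.6
python3 - <<'E'
from h import *
import pickle
F=pickle.load(open('F0.pkl','rb'))
f=F['top']
for u,v in [(487,255),(569,247),(582,327),(498,336)]: print(ray(f,u/1.5625,v/1.5625,.03)[:2].round(4))
f=grab('side','g1')
cv2.imwrite('pics/g1.png',cv2.resize(f['color'][60:330,130:400],None,fx=2,fy=2))
E
```

```text
t 6.5 q [ 0.64  0.12 -0.38 -0.   -1.06 -0.7 ] F [-0.5 -0.  -2.5] w 0.0158
turn [-0.02  0.05  0.01] rows 1 [-0.02  0.05  0.01]
shift [ 33.81 -17.75  -0.04] xy rows 9 [ 3.76 -1.97 -0.  ]
[ 0.7118 -0.1508]
[ 0.7365 -0.3191]
[ 0.5701 -0.342 ]
[ 0.5446 -0.1749]
```

View pics/g1.png

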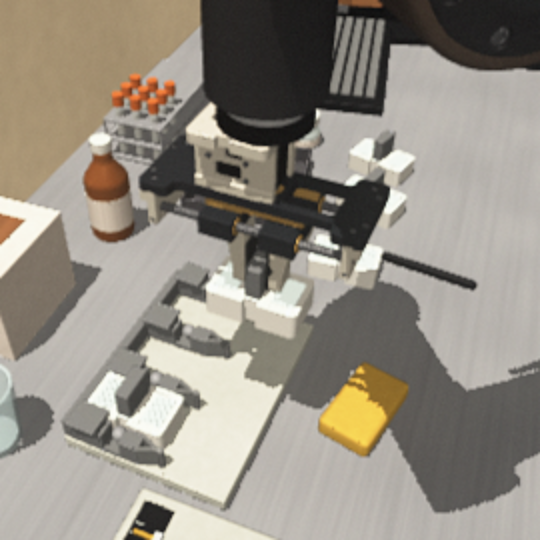

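```bash
python3 plan.py .635 -.207 .215 -81.6
```

```text
t 6.55 q [ 0.64  0.12 -0.38 -0.   -1.06 -0.7 ] F [-0.   0.  -1.8] w 0.0156
turn [ 7.000e-02 -1.000e-02 -1.199e+01] rows 2 [ 0.03 -0.   -6.  ]
shift [35.65 -8.53 -0.13] xy rows 9 [ 3.96 -0.95 -0.01]
```

Request:
servo_tool([
  {"angular": [0,0,-6],"xyz": [0,0,0],"claw": 1},
  {"angular": [0,0,-6],"xyz": [0,0,0],"claw": 1},
  {"angular": [0,0,0],"xyz": [2.2,-0.53,0],"claw": 1},
  {"angular": [0,0,0],"xyz": [3.5,-0.8,0],"claw": 1},
  {"angular": [0,0,0],"xyz": [3.96,-0.95,0],"claw": 1},
  {"angular": [0,0,0],"xyz": [3.96,-0.95,0],"claw": 1},
  {"angular": [0,0,0],"xyz": [3.96,-0.95,0],"claw": 1},
  {"angular": [0,0,0],"xyz": [3.96,-0.95,0],"claw": 1},
  {"angular": [0,0,0],"xyz": [3.96,-0.95,0],"claw": 1},
  {"angular": [0,0,0],"xyz": [3.96,-0.95,0],"claw": 1},
  {"angular": [0,0,0],"xyz": [3.5,-0.8,0],"claw": 1},
  {"angular": [0,0,0],"xyz": [2.7,-0.7,0],"claw": 1},
  {"angular": [0,0,0],"xyz": [0,0,0],"claw": 1},
])

```text
t: 7.85
eef_pos: [0.6354, -0.2099, 0.2113]
ee_rot: [3.137, 0.0, -1.427]
force: [-0.5, 0.0, -1.8]
width: 0.0155
gripper_force: 35.0
```

Request:
servo_tool([
  {"angular": [0,0,0],"xyz": [0,0,2],"claw": 1},
  {"angular": [0,0,0],"xyz": [0,0,3],"claw": 1},
  {"angular": [0,0,0],"xyz": [0,0,3],"claw": 1},
  {"angular": [0,0,0],"xyz": [0,0,3],"claw": 1},
  {"angular": [0,0,0],"xyz": [0,0,2],"claw": 1},
  {"angular": [0,0,0],"xyz": [0,0,1],"claw": 1},
  {"angular": [0,0,0],"xyz": [0,0,0.7],"claw": 1},
  {"angular": [0,0,0],"xyz": [0,0,0.5],"claw": 1},
  {"angular": [0,0,0],"xyz": [0,0,0.2],"claw": 1},
  {"angular": [0,0,0],"xyz": [0,0,0],"claw": 1},
  {"angular": [0,0,0],"xyz": [0,0,0],"claw": 1},
])

```text
t: 8.95
eef_pos: [0.636, -0.2068, 0.0614]
ee_rot: [-3.14, -0.0, -1.423]
force: [0.2, 0.2, -1.4]
width: 0.0156
gripper_force: 35.0
```

Request:
servo_tool([
  {"angular": [0,0,0],"xyz": [0,0,0],"claw": 4},
  {"angular": [0,0,0],"xyz": [0,0,0],"claw": 4},
  {"angular": [0,0,0],"xyz": [0,0,0],"claw": 4},
  {"angular": [0,0,0],"xyz": [0,0,0],"claw": 4},
  {"angular": [0,0,0],"xyz": [0,0,-2],"claw": 4},
  {"angular": [0,0,0],"xyz": [0,0,-3],"claw": 4},
  {"angular": [0,0,0],"xyz": [0,0,-4],"claw": 4},
  {"angular": [0,0,0],"xyz": [0,0,-4],"claw": 4},
  {"angular": [0,0,0],"xyz": [0,0,-2],"claw": 4},
  {"angular": [0,0,0],"xyz": [0,0,0],"claw": 4},
])

```text
t: 9.95
eef_pos: [0.6373, -0.2071, 0.2151]
ee_rot: [-3.135, -0.002, -1.423]
force: [1.1, -0.1, 0.8]
width: 0.04
gripper_force: 0.0
```

```bash
python3 plan.py .6085 .205 .21 -93.6
```

```text
t 9.95 q [-0.02  0.37 -0.05  0.   -1.14  0.17] F [ 1.1 -0.1  0.8] w 0.04
turn [-0.39 -0.08 12.07] rows 2 [-0.2  -0.04  6.03]
shift [-40.95   5.46   0.51] xy rows 11 [-3.72  0.5   0.05]
```

Request:
servo_tool([
  {"angular": [0,0,6],"xyz": [0,0,0],"claw": 4},
  {"angular": [0,0,6],"xyz": [0,0,0],"claw": 4},
  {"angular": [0,0,0],"xyz": [-2.72,0.3,0],"claw": 4},
  {"angular": [0,0,0],"xyz": [-3.72,0.5,0],"claw": 4},
  {"angular": [0,0,0],"xyz": [-3.72,0.5,0],"claw": 4},
  {"angular": [0,0,0],"xyz": [-3.72,0.5,0],"claw": 4},
  {"angular": [0,0,0],"xyz": [-3.72,0.5,0],"claw": 4},
  {"angular": [0,0,0],"xyz": [-3.72,0.5,0],"claw": 4},
  {"angular": [0,0,0],"xyz": [-3.72,0.5,0],"claw": 4},
  {"angular": [0,0,0],"xyz": [-3.72,0.5,0],"claw": 4},
  {"angular": [0,0,0],"xyz": [-3.72,0.5,0],"claw": 4},
  {"angular": [0,0,0],"xyz": [-3.72,0.5,0],"claw": 4},
  {"angular": [0,0,0],"xyz": [-3.0,0.5,0],"claw": 4},
  {"angular": [0,0,0],"xyz": [-1.74,0.2,0],"claw": 4},
  {"angular": [0,0,0],"xyz": [0,0,0],"claw": 4},
  {"angular": [0,0,0],"xyz": [0,0,0],"claw": 4},
  {"angular": [0,0,0],"xyz": [0,0,0],"claw": 4},
])

```text
t: 11.65
eef_pos: [0.606, 0.2043, 0.2103]
ee_rot: [3.141, -0.0, -1.634]
force: [-0.1, -0.8, 0.3]
width: 0.0401
gripper_force: 0.0
```

```bash
python3 plan.py .6085 .205 .0745 -93.6
```

```text
t 11.65 q [ 0.63  0.33 -0.12 -0.   -1.12 -0.69] F [-0.1 -0.8  0.3] w 0.0401
turn [ 0.03 -0.02 -0.  ] rows 1 [ 0.03 -0.02 -0.  ]
shift [-0.09 -0.25 13.58] xy rows 1 [-0.09 -0.25 13.58]
```

Then descend, grip, pull out and lift.

Request:
servo_tool([
  {"angular": [0,0,0],"xyz": [-0.09,-0.25,2],"claw": 4},
  {"angular": [0,0,0],"xyz": [0,0,3],"claw": 4},
  {"angular": [0,0,0],"xyz": [0,0,3],"claw": 4},
  {"angular": [0,0,0],"xyz": [0,0,2.5],"claw": 4},
  {"angular": [0,0,0],"xyz": [0,0,1.5],"claw": 4},
  {"angular": [0,0,0],"xyz": [0,0,0.9],"claw": 4},
  {"angular": [0,0,0],"xyz": [0,0,0.5],"claw": 4},
  {"angular": [0,0,0],"xyz": [0,0,0.2],"claw": 4},
  {"angular": [0,0,0],"xyz": [0,0,0],"claw": 4},
  {"angular": [0,0,0],"xyz": [0,0,0],"claw": 4},
  {"angular": [0,0,0],"xyz": [0,0,0],"claw": 1},
  {"angular": [0,0,0],"xyz": [0,0,0],"claw": 1},
  {"angular": [0,0,0],"xyz": [0,0,0],"claw": 1},
  {"angular": [0,0,0],"xyz": [0,0,0],"claw": 1},
  {"angular": [0,0,0],"xyz": [0,0,0],"claw": 1},
  {"angular": [0,0,0],"xyz": [0,0,0],"claw": 1},
])

```text
t: 13.25
eef_pos: [0.6087, 0.2061, 0.0747]
ee_rot: [-3.141, 0.0, -1.633]
force: [0.8, -0.1, 0.3]
width: 0.0163
gripper_force: 3.5
```

Request:
servo_tool([
  {"angular": [0,0,0],"xyz": [0,0.5,0],"claw": 1},
  {"angular": [0,0,0],"xyz": [0,1,0],"claw": 1},
  {"angular": [0,0,0],"xyz": [0,1,0],"claw": 1},
  {"angular": [0,0,0],"xyz": [0,1,0],"claw": 1},
  {"angular": [0,0,0],"xyz": [0,1,0],"claw": 1},
  {"angular": [0,0,0],"xyz": [0,1.5,0],"claw": 1},
  {"angular": [0,0,0],"xyz": [0,1.5,0],"claw": 1},
  {"angular": [0,0,0],"xyz": [0,1.5,0],"claw": 1},
  {"angular": [0,0,0],"xyz": [0,1.5,0],"claw": 1},
  {"angular": [0,0,0],"xyz": [0,0,0],"claw": 1},
  {"angular": [0,0,0],"xyz": [0,0,0],"claw": 1},
])

```text
t: 14.35
eef_pos: [0.5035, 0.2127, 0.0747]
ee_rot: [3.141, 0.0, -1.632]
force: [-2.0, -0.1, 3.0]
width: 0.0158
gripper_force: 35.0
```

Request:
servo_tool([
  {"angular": [0,0,0],"xyz": [0,0,-2],"claw": 1},
  {"angular": [0,0,0],"xyz": [0,0,-3],"claw": 1},
  {"angular": [0,0,0],"xyz": [0,0,-3],"claw": 1},
  {"angular": [0,0,0],"xyz": [0,0,-3],"claw": 1},
  {"angular": [0,0,0],"xyz": [0,0,-3],"claw": 1},
  {"angular": [0,0,0],"xyz": [0,0,0],"claw": 1},
  {"angular": [0,0,0],"xyz": [0,0,0],"claw": 1},
])

```text
t: 15.05
eef_pos: [0.5041, 0.2126, 0.2147]
ee_rot: [-3.141, 0.001, -1.633]
force: [-0.6, 0.5, -2.2]
width: 0.0157
gripper_force: 35.0
```

```bash
python3 plan.py .647 -.287 .215 -81.6
```

```text
t 15.05 q [ 0.76  0.17 -0.32 -0.   -1.07 -0.82] F [-0.6  0.5 -2.2] w 0.0157
turn [ -0.03   0.05 -11.99] rows 2 [-0.01  0.03 -6.  ]
shift [ 5.151e+01 -6.840e+00 -3.000e-02] xy rows 13 [ 3.96 -0.53 -0.  ]
```

Request:
servo_tool([
  {"angular": [0,0,-6],"xyz": [0,0,0],"claw": 1},
  {"angular": [0,0,-6],"xyz": [0,0,0],"claw": 1},
  {"angular": [0,0,0],"xyz": [2.5,-0.34,0],"claw": 1},
  {"angular": [0,0,0],"xyz": [3.96,-0.53,0],"claw": 1},
  {"angular": [0,0,0],"xyz": [3.96,-0.53,0],"claw": 1},
  {"angular": [0,0,0],"xyz": [3.96,-0.53,0],"claw": 1},
  {"angular": [0,0,0],"xyz": [3.96,-0.53,0],"claw": 1},
  {"angular": [0,0,0],"xyz": [3.96,-0.53,0],"claw": 1},
  {"angular": [0,0,0],"xyz": [3.96,-0.53,0],"claw": 1},
  {"angular": [0,0,0],"xyz": [3.96,-0.53,0],"claw": 1},
  {"angular": [0,0,0],"xyz": [3.96,-0.53,0],"claw": 1},
  {"angular": [0,0,0],"xyz": [3.96,-0.53,0],"claw": 1},
  {"angular": [0,0,0],"xyz": [3.96,-0.53,0],"claw": 1},
  {"angular": [0,0,0],"xyz": [3.96,-0.53,0],"claw": 1},
  {"angular": [0,0,0],"xyz": [3.5,-0.43,0],"claw": 1},
  {"angular": [0,0,0],"xyz": [1.95,-0.24,0],"claw": 1},
  {"angular": [0,0,0],"xyz": [0,0,0],"claw": 1},
  {"angular": [0,0,0],"xyz": [0,0,0],"claw": 1},
])

```text
t: 16.85
eef_pos: [0.6462, -0.2873, 0.212]
ee_rot: [3.138, 0.002, -1.425]
force: [-0.8, -0.2, -1.0]
width: 0.0155
gripper_force: 35.0
```

Request:
servo_tool([
  {"angular": [0,0,0],"xyz": [0,0,2],"claw": 1},
  {"angular": [0,0,0],"xyz": [0,0,3],"claw": 1},
  {"angular": [0,0,0],"xyz": [0,0,3],"claw": 1},
  {"angular": [0,0,0],"xyz": [0,0,3],"claw": 1},
  {"angular": [0,0,0],"xyz": [0,0,2],"claw": 1},
  {"angular": [0,0,0],"xyz": [0,0,1],"claw": 1},
  {"angular": [0,0,0],"xyz": [0,0,0.7],"claw": 1},
  {"angular": [0,0,0],"xyz": [0,0,0.5],"claw": 1},
  {"angular": [0,0,0],"xyz": [0,0,0.1],"claw": 1},
  {"angular": [0,0,0],"xyz": [0,0,0],"claw": 1},
  {"angular": [0,0,0],"xyz": [0,0,0],"claw": 1},
])

```text
t: 17.95
eef_pos: [0.6475, -0.2871, 0.0625]
ee_rot: [-3.14, -0.001, -1.423]
force: [-0.2, -1.2, -2.1]
width: 0.0161
gripper_force: 35.0
```

Request:
servo_tool([
  {"angular": [0,0,0],"xyz": [0,0,0],"claw": 4},
  {"angular": [0,0,0],"xyz": [0,0,0],"claw": 4},
  {"angular": [0,0,0],"xyz": [0,0,0],"claw": 4},
  {"angular": [0,0,0],"xyz": [0,0,0],"claw": 4},
  {"angular": [0,0,0],"xyz": [0,0,-2],"claw": 4},
  {"angular": [0,0,0],"xyz": [0,0,-3],"claw": 4},
  {"angular": [0,0,0],"xyz": [0,0,-4],"claw": 4},
  {"angular": [0,0,0],"xyz": [0,0,-4],"claw": 4},
  {"angular": [0,0,0],"xyz": [0,0,-2],"claw": 4},
  {"angular": [0,0,0],"xyz": [0,0,0],"claw": 4},
])

```text
t: 18.95
eef_pos: [0.6488, -0.2876, 0.2163]
ee_rot: [-3.135, -0.003, -1.423]
force: [0.6, 0.3, 0.2]
width: 0.0399
gripper_force: 0.0
```

```bash
python3 - <<'E'
from fit import *
for n in('top','side'):
  f=grab(n,'h_'+n)
  for nm,z,x,y in [('f0',.028,.466,-.119),('f1',.028,.4635,-.2615),('f2',.028,.470,-.368)]:
    try: print(n,nm,*rect(f,z,x,y))
    except Exception as e: print(n,nm,'fail')
a=cv2.imread('pics/h_top.png')[140:300,280:440]; b=cv2.imread('pics/h_side.png')[90:250,200:400]
cv2.imwrite('pics/h.png',cv2.resize(np.hstack([a,b]),None,fx=2.2,fy=2.2,interpolation=cv2.INTER_CUBIC))
E
python3 plan.py .466 -.119 .21 -88.5
```

```text
top deck yaw -4.002645 width 0.25196406699717044 home1 [0.60440525 0.12797432] home1 from R [0.60431925 0.12674529]
side deck yaw -3.694904 width 0.25292329823970783 home1 [0.60414453 0.13237239] home1 from R [0.60403423 0.1306643 ]
top f0 [ 0.541 -0.044] 0.0 [0. 0.]
top f1 [ 0.4595 -0.2751] 72.98 [28.  37.2]
top f2 [ 0.4702 -0.3703] -18.17 [56.1 89.7]
side f0 [ 0.4661 -0.118 ] 1.8 [55.6 89.7]
side f1 [ 0.4591 -0.2715] 73.95 [23.2 36.4]
side f2 [ 0.4696 -0.3679] -18.98 [56.7 90.7]
t 19.05 q [-0.14  0.43  0.04 -0.   -1.18  0.29] F [ 0.4 -0.4 -0.7] w 0.0401
turn [-0.05  0.01  6.94] rows 1 [-0.05  0.01  6.94]
shift [-17.25  17.66   0.18] xy rows 5 [-3.45  3.53  0.04]
```

View pics/h.png

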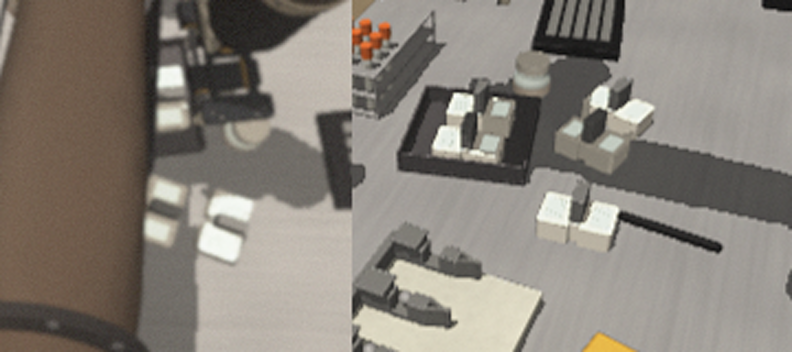

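Request:
servo_tool([
  {"angular": [0,0,6.9],"xyz": [0,0,0],"claw": 4},
  {"angular": [0,0,0],"xyz": [-2.25,2.36,0],"claw": 4},
  {"angular": [0,0,0],"xyz": [-3.5,3.53,0],"claw": 4},
  {"angular": [0,0,0],"xyz": [-3.5,3.53,0],"claw": 4},
  {"angular": [0,0,0],"xyz": [-3.5,3.53,0],"claw": 4},
  {"angular": [0,0,0],"xyz": [-3,3.0,0],"claw": 4},
  {"angular": [0,0,0],"xyz": [-1.5,1.71,0],"claw": 4},
  {"angular": [0,0,0],"xyz": [0,0,0],"claw": 4},
  {"angular": [0,0,0],"xyz": [0,0,0],"claw": 4},
  {"angular": [0,0,0],"xyz": [0,0,0],"claw": 4},
])

```text
t: 20.05
eef_pos: [0.4662, -0.1195, 0.211]
ee_rot: [3.141, -0.0, -1.544]
force: [0.8, -0.1, -0.3]
width: 0.0401
gripper_force: 0.0
```

```bash
python3 plan.py .466 -.119 .055 -88.5
```

```text
t 20.05 q [ 0.16  0.07 -0.46  0.   -1.05 -0.13] F [ 0.8 -0.1 -0.3] w 0.0401
turn [ 0.06 -0.01  0.04] rows 1 [ 0.06 -0.01  0.04]
shift [-0.05  0.02 15.6 ] xy rows 1 [-0.05  0.02 15.6 ]
```

Request:
servo_tool([
  {"angular": [0,0,0],"xyz": [-0.05,0,2.5],"claw": 4},
  {"angular": [0,0,0],"xyz": [0,0,3.5],"claw": 4},
  {"angular": [0,0,0],"xyz": [0,0,3.5],"claw": 4},
  {"angular": [0,0,0],"xyz": [0,0,2.5],"claw": 4},
  {"angular": [0,0,0],"xyz": [0,0,1.6],"claw": 4},
  {"angular": [0,0,0],"xyz": [0,0,1],"claw": 4},
  {"angular": [0,0,0],"xyz": [0,0,0.6],"claw": 4},
  {"angular": [0,0,0],"xyz": [0,0,0.3],"claw": 4},
  {"angular": [0,0,0],"xyz": [0,0,0.1],"claw": 4},
  {"angular": [0,0,0],"xyz": [0,0,0],"claw": 4},
  {"angular": [0,0,0],"xyz": [0,0,0],"claw": 1},
  {"angular": [0,0,0],"xyz": [0,0,0],"claw": 1},
  {"angular": [0,0,0],"xyz": [0,0,0],"claw": 1},
  {"angular": [0,0,0],"xyz": [0,0,0],"claw": 1},
  {"angular": [0,0,0],"xyz": [0,0,0],"claw": 1},
  {"angular": [0,0,0],"xyz": [0,0,0],"claw": 1},
  {"angular": [0,0,0],"xyz": [0,0,0],"claw": 1},
])

```text
t: 21.75
eef_pos: [0.4658, -0.1187, 0.0558]
ee_rot: [-3.142, -0.0, -1.544]
force: [-0.8, 1.8, 5.6]
width: 0.0161
gripper_force: 35.0
```

Request:
servo_tool([
  {"angular": [0,0,0],"xyz": [0,0,-1],"claw": 1},
  {"angular": [0,0,0],"xyz": [0,0,-2],"claw": 1},
  {"angular": [0,0,0],"xyz": [0,0,-3],"claw": 1},
  {"angular": [0,0,0],"xyz": [0,0,-2],"claw": 1},
  {"angular": [0,0,0],"xyz": [0,0,-1],"claw": 1},
  {"angular": [0,0,0],"xyz": [0,0,0],"claw": 1},
  {"angular": [0,0,0],"xyz": [0,0,0],"claw": 1},
  {"angular": [0,0,0],"xyz": [0,0,0],"claw": 1},
])

```text
t: 22.55
eef_pos: [0.465, -0.1188, 0.1444]
ee_rot: [3.139, -0.0, -1.544]
force: [-0.2, -0.0, -1.0]
width: 0.016
gripper_force: 35.0
```

```bash
python3 plan.py .5040 .0582 .144 -93.6
```

```text
t 22.55 q [ 0.16  0.14 -0.55 -0.   -0.89 -0.13] F [-0.2 -0.  -1. ] w 0.016
turn [ 0.12 -0.01  5.13] rows 1 [ 0.12 -0.01  5.13]
shift [-17.91  -2.78   0.04] xy rows 5 [-3.58 -0.56  0.01]
```

Request:
servo_tool([
  {"angular": [0,0,5.1],"xyz": [0,0,0],"claw": 1},
  {"angular": [0,0,0],"xyz": [-2.5,-0.4,0],"claw": 1},
  {"angular": [0,0,0],"xyz": [-3.5,-0.54,0],"claw": 1},
  {"angular": [0,0,0],"xyz": [-3.5,-0.54,0],"claw": 1},
  {"angular": [0,0,0],"xyz": [-3.5,-0.54,0],"claw": 1},
  {"angular": [0,0,0],"xyz": [-3,-0.46,0],"claw": 1},
  {"angular": [0,0,0],"xyz": [-1.9,-0.3,0],"claw": 1},
  {"angular": [0,0,0],"xyz": [0,0,0],"claw": 1},
  {"angular": [0,0,0],"xyz": [0,0,0],"claw": 1},
  {"angular": [0,0,0],"xyz": [0,0,0],"claw": 1},
])

```text
t: 23.55
eef_pos: [0.5041, 0.0575, 0.1449]
ee_rot: [3.14, -0.001, -1.633]
force: [-0.7, -0.9, -2.3]
width: 0.016
gripper_force: 35.0
```

```bash
python3 plan.py .5047 .0584 .0768 -93.6
```

```text
t 23.55 q [ 0.5   0.18 -0.49 -0.   -0.9  -0.56] F [-0.7 -0.9 -2.3] w 0.016
turn [ 0.08 -0.05  0.02] rows 1 [ 0.08 -0.05  0.02]
shift [-0.1  -0.05  6.81] xy rows 1 [-0.1  -0.05  6.81]
```

Request:
servo_tool([
  {"angular": [0,0,0],"xyz": [-0.1,-0.05,2],"claw": 1},
  {"angular": [0,0,0],"xyz": [0,0,2],"claw": 1},
  {"angular": [0,0,0],"xyz": [0,0,1.5],"claw": 1},
  {"angular": [0,0,0],"xyz": [0,0,0.8],"claw": 1},
  {"angular": [0,0,0],"xyz": [0,0,0.5],"claw": 1},
  {"angular": [0,0,0],"xyz": [0,0,0],"claw": 1},
  {"angular": [0,0,0],"xyz": [0,0,0],"claw": 1},
  {"angular": [0,0,0],"xyz": [0,0,0],"claw": 1},
])

```text
t: 24.35
eef_pos: [0.5057, 0.0593, 0.0783]
ee_rot: [-3.14, 0.001, -1.633]
force: [0.3, -0.8, -0.9]
width: 0.0155
gripper_force: 35.0
```

Request:
servo_tool([
  {"angular": [0,0,0],"xyz": [0,-0.5,0],"claw": 1},
  {"angular": [0,0,0],"xyz": [0,-1,0],"claw": 1},
  {"angular": [0,0,0],"xyz": [0,-1,0],"claw": 1},
  {"angular": [0,0,0],"xyz": [0,-1,0],"claw": 1},
  {"angular": [0,0,0],"xyz": [0,-0.5,0],"claw": 1},
  {"angular": [0,0,0],"xyz": [0,0,0],"claw": 1},
  {"angular": [0,0,0],"xyz": [0,0,0],"claw": 1},
], force=20)

```text
t: 25.05
eef_pos: [0.5449, 0.0565, 0.0772]
ee_rot: [3.141, -0.0, -1.633]
force: [-0.2, 0.0, -0.7]
width: 0.0161
gripper_force: 20.0
```

Run:
```python
from h import *
s=monitor.get_state(); print(s['eef_pos'].round(4),s['force'].round(1),s['moment'].round(2),s['gripper_force'])
f=grab('side'); cv2.imwrite('pics/i.png',cv2.resize(f['color'][170:330,150:330],None,fx=3,fy=3,interpolation=cv2.INTER_CUBIC))
```

```text
[0.5449 0.0565 0.0772] [-0.2  0.  -0.7] [ 0.02  0.11 -0.05] 19.999745786190033
```

View pics/i.png

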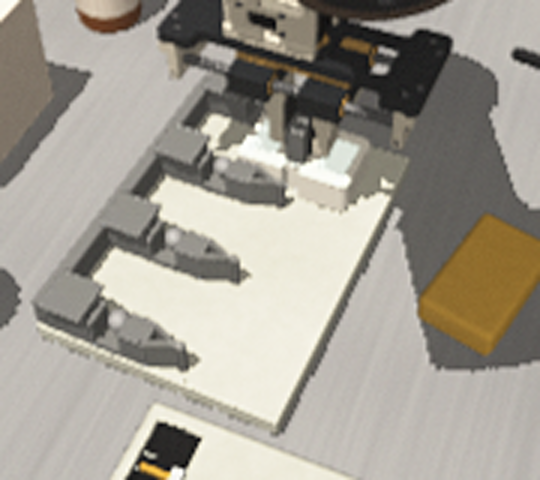

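Request:
servo_tool([
  {"angular": [0,0,0],"xyz": [0,-0.5,0],"claw": 1},
  {"angular": [0,0,0],"xyz": [0,-0.6,0.05],"claw": 1},
  {"angular": [0,0,0],"xyz": [0,-0.6,0.03],"claw": 1},
  {"angular": [0,0,0],"xyz": [0,-0.6,0],"claw": 1},
  {"angular": [0,0,0],"xyz": [0,-0.6,0],"claw": 1},
  {"angular": [0,0,0],"xyz": [0,-0.6,0],"claw": 1},
  {"angular": [0,0,0],"xyz": [0,-0.6,0],"claw": 1},
  {"angular": [0,0,0],"xyz": [0,-0.4,0],"claw": 1},
  {"angular": [0,0,0],"xyz": [0,0,0],"claw": 1},
], force=30)

```text
t: 26.0
eef_pos: [0.5904, 0.0527, 0.0764]
ee_rot: [3.14, -0.002, -1.633]
force: [0.2, -6.3, -1.9]
width: 0.016
gripper_force: 30.0
```

Request:
servo_tool([
  {"angular": [0,0,0],"xyz": [0,-0.3,0],"claw": 1},
  {"angular": [0,0,0],"xyz": [0,-0.3,0],"claw": 1},
  {"angular": [0,0,0],"xyz": [0,-0.3,0],"claw": 1},
  {"angular": [0,0,0],"xyz": [0,-0.1,0],"claw": 1},
  {"angular": [0,0,0],"xyz": [0,0,0],"claw": 1},
  {"angular": [0,0,0],"xyz": [0,0,0],"claw": 1},
])

```text
t: 26.6
eef_pos: [0.5994, 0.0532, 0.0764]
ee_rot: [3.14, -0.0, -1.633]
force: [-3.2, -2.5, -2.3]
width: 0.0164
gripper_force: 30.0
```

Request:
servo_tool([
  {"angular": [0,0,0],"xyz": [0,-0.15,0],"claw": 1},
  {"angular": [0,0,0],"xyz": [0,-0.15,0],"claw": 1},
  {"angular": [0,0,0],"xyz": [0,0,0],"claw": 1},
  {"angular": [0,0,0],"xyz": [0,0,0],"claw": 1},
])

```text
t: 27.0
eef_pos: [0.5998, 0.0529, 0.0761]
ee_rot: [3.136, -0.001, -1.634]
force: [-13.1, 1.4, 4.0]
width: 0.0156
gripper_force: 30.0
```

Request:
servo_tool([
  {"angular": [0,0,0],"xyz": [0,0.25,0],"claw": 1},
  {"angular": [0,0,0],"xyz": [0,0,0],"claw": 4},
  {"angular": [0,0,0],"xyz": [0,0,0],"claw": 4},
  {"angular": [0,0,0],"xyz": [0,0,0],"claw": 4},
  {"angular": [0,0,0],"xyz": [0,0,0],"claw": 4},
  {"angular": [0,0,0],"xyz": [0,0,-2],"claw": 4},
  {"angular": [0,0,0],"xyz": [0,0,-3],"claw": 4},
  {"angular": [0,0,0],"xyz": [0,0,-4],"claw": 4},
  {"angular": [0,0,0],"xyz": [0,0,-3],"claw": 4},
  {"angular": [0,0,0],"xyz": [0,0,-1],"claw": 4},
  {"angular": [0,0,0],"xyz": [0,0,0],"claw": 4},
  {"angular": [0,0,0],"xyz": [0,0,0],"claw": 4},
])

```text
t: 28.2
eef_pos: [0.6001, 0.0532, 0.2058]
ee_rot: [3.141, 0.0, -1.633]
force: [-0.4, 0.1, -0.5]
width: 0.0401
gripper_force: 0.0
```

```bash
sed -i "s/^for n in('top','side'):/for n in ():/" fit.py
python3 - <<'E'
from fit import *
for n in('top','side'):
  f=grab(n,'j_'+n)
  for nm,z,x,y in [('home0',.048,.5995,.053),('f1',.028,.4635,-.2615),('f2',.028,.470,-.368)]:
    try: print(n,nm,*rect(f,z,x,y))
    except Exception as e: print(n,nm,'fail')
E
python3 plan.py .4635 -.2615 .19 -106.8
```

```text
top home0 [0.6745 0.128 ] 0.0 [0. 0.]
top f1 [ 0.4615 -0.2731] 73.69 [38.  54.6]
top f2 [ 0.471  -0.3705] -17.94 [56.3 91.2]
side home0 [0.5996 0.0531] -3.88 [55.6 90. ]
side f1 [ 0.4623 -0.2715] 71.88 [41.1 57.6]
side f2 [ 0.4701 -0.3673] -18.78 [59.1 91.6]
t 28.3 q [ 0.41  0.27 -0.21 -0.   -1.09 -0.47] F [ 0.1 -0.5 -0.3] w 0.0402
turn [ 0.14 -0.06 13.23] rows 2 [ 0.07 -0.03  6.62]
shift [34.05  3.96  1.5 ] xy rows 9 [3.78 0.44 0.17]
```

Run:
```python
from h import *
a=cv2.imread('pics/j_top.png')[190:290,270:410]; b=cv2.imread('pics/j_side.png')[110:210,250:390]
cv2.imwrite('pics/j.png',cv2.resize(np.hstack([a,b]),None,fx=2.8,fy=2.8,interpolation=cv2.INTER_CUBIC))
```

```text
(no output)
```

View pics/j.png

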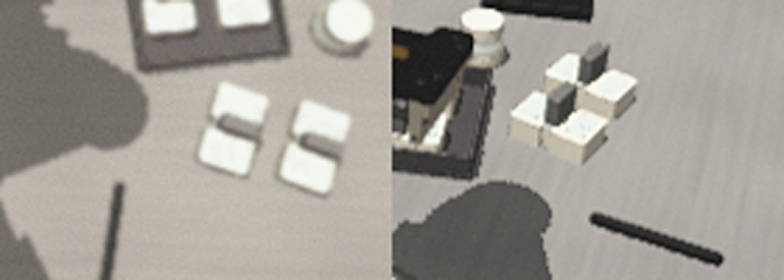

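Run:
```python
from fit import *
for n in('top','side'):
  f=grab(n)
  c=ray(f,354,236,.03)[:2] if n=='top' else c
  for nm,z,x,y,w in [('f1',.028,*c,.055),('f2',.028,.470,-.368,.06)]:
    print(n,nm,x.__round__(3),y.__round__(3),*rect(f,z,x,y,w))
```

```text
top f1 0.484 -0.284 [ 0.487  -0.2812] -16.35 [56.  91.5]
top f2 0.47 -0.368 [ 0.4709 -0.3702] -18.43 [56.1 91. ]
side f1 0.484 -0.284 [ 0.486  -0.2784] -16.36 [57.  90.4]
side f2 0.47 -0.368 [ 0.47   -0.3672] -18.91 [58.9 91.1]
```

```bash
python3 plan.py .4865 -.2802 .19 -106.4
```

```text
t 28.4 q [ 0.41  0.27 -0.21 -0.   -1.09 -0.47] F [ 0.6 -0.1  0. ] w 0.0398
turn [ 0.12 -0.07 12.84] rows 2 [ 0.06 -0.03  6.42]
shift [35.17  1.48  1.53] xy rows 9 [3.91 0.16 0.17]
```

Request:
servo_tool([
  {"angular": [0,0,6.4],"xyz": [0,0,0],"claw": 4},
  {"angular": [0,0,6.4],"xyz": [0,0,0],"claw": 4},
  {"angular": [0,0,0],"xyz": [2.5,0.1,0],"claw": 4},
  {"angular": [0,0,0],"xyz": [3.9,0.16,0],"claw": 4},
  {"angular": [0,0,0],"xyz": [3.9,0.16,0],"claw": 4},
  {"angular": [0,0,0],"xyz": [3.9,0.16,0],"claw": 4},
  {"angular": [0,0,0],"xyz": [3.9,0.16,0],"claw": 4},
  {"angular": [0,0,0],"xyz": [3.9,0.16,0],"claw": 4},
  {"angular": [0,0,0],"xyz": [3.9,0.16,0],"claw": 4},
  {"angular": [0,0,0],"xyz": [3.9,0.16,0],"claw": 4},
  {"angular": [0,0,0],"xyz": [3.3,0.16,0],"claw": 4},
  {"angular": [0,0,0],"xyz": [2.07,0.1,0],"claw": 4},
  {"angular": [0,0,0],"xyz": [0,0,1.5],"claw": 4},
  {"angular": [0,0,0],"xyz": [0,0,0],"claw": 4},
  {"angular": [0,0,0],"xyz": [0,0,0],"claw": 4},
  {"angular": [0,0,0],"xyz": [0,0,0],"claw": 4},
])

```text
t: 30.0
eef_pos: [0.4877, -0.2798, 0.192]
ee_rot: [-3.142, -0.0, -1.855]
force: [-0.5, 0.5, -0.4]
width: 0.04
gripper_force: 0.0
```

```bash
python3 plan.py .4865 -.2802 .055 -106.4
```

```text
t 30.0 q [-0.17  0.22 -0.32  0.   -1.03 -0.11] F [-0.5  0.5 -0.4] w 0.04
turn [-0.01 -0.01  0.09] rows 1 [-0.01 -0.01  0.09]
shift [ 0.08  0.11 13.7 ] xy rows 1 [ 0.08  0.11 13.7 ]
```

Request:
servo_tool([
  {"angular": [0,0,0],"xyz": [0.08,0.11,2.5],"claw": 4},
  {"angular": [0,0,0],"xyz": [0,0,3],"claw": 4},
  {"angular": [0,0,0],"xyz": [0,0,3],"claw": 4},
  {"angular": [0,0,0],"xyz": [0,0,2],"claw": 4},
  {"angular": [0,0,0],"xyz": [0,0,1.5],"claw": 4},
  {"angular": [0,0,0],"xyz": [0,0,0.8],"claw": 4},
  {"angular": [0,0,0],"xyz": [0,0,0.5],"claw": 4},
  {"angular": [0,0,0],"xyz": [0,0,0.3],"claw": 4},
  {"angular": [0,0,0],"xyz": [0,0,0.1],"claw": 4},
  {"angular": [0,0,0],"xyz": [0,0,0],"claw": 4},
  {"angular": [0,0,0],"xyz": [0,0,0],"claw": 1},
  {"angular": [0,0,0],"xyz": [0,0,0],"claw": 1},
  {"angular": [0,0,0],"xyz": [0,0,0],"claw": 1},
  {"angular": [0,0,0],"xyz": [0,0,0],"claw": 1},
  {"angular": [0,0,0],"xyz": [0,0,0],"claw": 1},
  {"angular": [0,0,0],"xyz": [0,0,0],"claw": 1},
  {"angular": [0,0,0],"xyz": [0,0,0],"claw": 1},
], force=35)

```text
t: 31.7
eef_pos: [0.486, -0.2805, 0.0549]
ee_rot: [3.142, -0.0, -1.856]
force: [-0.8, 0.0, 4.9]
width: 0.0155
gripper_force: 35.0
```

Request:
servo_tool([
  {"angular": [0,0,0],"xyz": [0,0,-1],"claw": 1},
  {"angular": [0,0,0],"xyz": [0,0,-2],"claw": 1},
  {"angular": [0,0,0],"xyz": [0,0,-3],"claw": 1},
  {"angular": [0,0,0],"xyz": [0,0,-3],"claw": 1},
  {"angular": [0,0,0],"xyz": [0,0,-1],"claw": 1},
  {"angular": [0,0,0],"xyz": [0,0,0],"claw": 1},
  {"angular": [0,0,0],"xyz": [0,0,0],"claw": 1},
  {"angular": [0,0,0],"xyz": [0,0,0],"claw": 1},
])

```text
t: 32.5
eef_pos: [0.4851, -0.2802, 0.1533]
ee_rot: [3.139, 0.0, -1.857]
force: [0.4, -0.1, -1.9]
width: 0.0156
gripper_force: 35.0
```

```bash
python3 plan.py .5095 .135 .144 -93.6
```

```text
t 32.5 q [-0.17  0.25 -0.37 -0.   -0.95 -0.11] F [ 0.4 -0.1 -1.9] w 0.0156
turn [  0.15   0.02 -12.78] rows 2 [ 0.07  0.01 -6.39]
shift [-41.59   0.17   0.93] xy rows 11 [-3.78  0.02  0.08]
```

Request:
servo_tool([
  {"angular": [0,0,-6.4],"xyz": [0,0,0],"claw": 1},
  {"angular": [0,0,-6.4],"xyz": [0,0,0],"claw": 1},
  {"angular": [0,0,0],"xyz": [-2.5,0.02,0],"claw": 1},
  {"angular": [0,0,0],"xyz": [-3.8,0.02,0],"claw": 1},
  {"angular": [0,0,0],"xyz": [-3.8,0.02,0],"claw": 1},
  {"angular": [0,0,0],"xyz": [-3.8,0.02,0],"claw": 1},
  {"angular": [0,0,0],"xyz": [-3.8,0.02,0],"claw": 1},
  {"angular": [0,0,0],"xyz": [-3.8,0.02,0],"claw": 1},
  {"angular": [0,0,0],"xyz": [-3.8,0.02,0],"claw": 1},
  {"angular": [0,0,0],"xyz": [-3.8,0.02,0],"claw": 1},
  {"angular": [0,0,0],"xyz": [-3.8,0,0],"claw": 1},
  {"angular": [0,0,0],"xyz": [-3.8,0,0],"claw": 1},
  {"angular": [0,0,0],"xyz": [-3,0,0],"claw": 1},
  {"angular": [0,0,0],"xyz": [-1.89,0,0],"claw": 1},
  {"angular": [0,0,0],"xyz": [0,0,0.9],"claw": 1},
  {"angular": [0,0,0],"xyz": [0,0,0],"claw": 1},
  {"angular": [0,0,0],"xyz": [0,0,0],"claw": 1},
  {"angular": [0,0,0],"xyz": [0,0,0],"claw": 1},
])

```text
t: 34.3
eef_pos: [0.5101, 0.1338, 0.1455]
ee_rot: [3.141, -0.001, -1.634]
force: [-0.0, -0.2, -1.4]
width: 0.0161
gripper_force: 35.0
```

```bash
python3 plan.py .5095 .135 .0762 -93.6
```

```text
t 34.3 q [ 0.63  0.21 -0.45  0.   -0.91 -0.69] F [-0.  -0.2 -1.4] w 0.0161
turn [ 0.03 -0.03 -0.01] rows 1 [ 0.03 -0.03 -0.01]
shift [-0.12  0.07  6.93] xy rows 1 [-0.12  0.07  6.93]
```

Request:
servo_tool([
  {"angular": [0,0,0],"xyz": [-0.1,0.05,2],"claw": 1},
  {"angular": [0,0,0],"xyz": [0,0,2],"claw": 1},
  {"angular": [0,0,0],"xyz": [0,0,1.6],"claw": 1},
  {"angular": [0,0,0],"xyz": [0,0,0.8],"claw": 1},
  {"angular": [0,0,0],"xyz": [0,0,0.5],"claw": 1},
  {"angular": [0,0,0],"xyz": [0,0,0],"claw": 1},
  {"angular": [0,0,0],"xyz": [0,0,0],"claw": 1},
  {"angular": [0,0,0],"xyz": [0,0,0],"claw": 1},
])

```text
t: 35.1
eef_pos: [0.5103, 0.1359, 0.0775]
ee_rot: [-3.14, 0.001, -1.633]
force: [-0.0, -0.5, -1.2]
width: 0.0157
gripper_force: 35.0
```

Request:
servo_tool([
  {"angular": [0,0,0],"xyz": [0,-0.5,0],"claw": 1},
  {"angular": [0,0,0],"xyz": [0,-1,0],"claw": 1},
  {"angular": [0,0,0],"xyz": [0,-1,0],"claw": 1},
  {"angular": [0,0,0],"xyz": [0,-1,0],"claw": 1},
  {"angular": [0,0,0],"xyz": [0,-0.5,0],"claw": 1},
  {"angular": [0,0,0],"xyz": [0,0,0],"claw": 1},
  {"angular": [0,0,0],"xyz": [0,0,0],"claw": 1},
], force=25)

```text
t: 35.8
eef_pos: [0.5499, 0.133, 0.0766]
ee_rot: [3.142, -0.0, -1.633]
force: [0.3, -2.2, -1.4]
width: 0.0157
gripper_force: 25.0
```

Request:
servo_tool([
  {"angular": [0,0,0],"xyz": [0.05,-0.5,0],"claw": 1},
  {"angular": [0,0,0],"xyz": [0,-0.6,0.05],"claw": 1},
  {"angular": [0,0,0],"xyz": [0,-0.6,0.03],"claw": 1},
  {"angular": [0,0,0],"xyz": [0,-0.6,0],"claw": 1},
  {"angular": [0,0,0],"xyz": [0,-0.6,0],"claw": 1},
  {"angular": [0,0,0],"xyz": [0,-0.6,0],"claw": 1},
  {"angular": [0,0,0],"xyz": [0,-0.6,0],"claw": 1},
  {"angular": [0,0,0],"xyz": [0,-0.4,0],"claw": 1},
  {"angular": [0,0,0],"xyz": [0,0,0],"claw": 1},
], force=30)

```text
t: 36.7
eef_pos: [0.5945, 0.1287, 0.0755]
ee_rot: [3.14, -0.002, -1.633]
force: [0.1, -5.6, -2.1]
width: 0.0157
gripper_force: 30.0
```

Request:
servo_tool([
  {"angular": [0,0,0],"xyz": [0,-0.3,0],"claw": 1},
  {"angular": [0,0,0],"xyz": [0,-0.3,0],"claw": 1},
  {"angular": [0,0,0],"xyz": [0,-0.3,0],"claw": 1},
  {"angular": [0,0,0],"xyz": [0,-0.1,0],"claw": 1},
  {"angular": [0,0,0],"xyz": [0,0,0],"claw": 1},
  {"angular": [0,0,0],"xyz": [0,0,0],"claw": 1},
])

```text
t: 37.3
eef_pos: [0.6041, 0.1292, 0.0757]
ee_rot: [3.141, -0.0, -1.633]
force: [-2.1, -1.9, -2.6]
width: 0.016
gripper_force: 30.0
```

Request:
servo_tool([
  {"angular": [0,0,0],"xyz": [0,-0.15,0],"claw": 1},
  {"angular": [0,0,0],"xyz": [0,-0.15,0],"claw": 1},
  {"angular": [0,0,0],"xyz": [0,0,0],"claw": 1},
  {"angular": [0,0,0],"xyz": [0,0,0],"claw": 1},
])

```text
t: 37.7
eef_pos: [0.6047, 0.1287, 0.0753]
ee_rot: [3.137, -0.001, -1.633]
force: [-10.8, -0.1, 2.1]
width: 0.016
gripper_force: 30.0
```

Home. Release, rise, and look at fresh 2.

Request:
servo_tool([
  {"angular": [0,0,0],"xyz": [0,0.25,0],"claw": 1},
  {"angular": [0,0,0],"xyz": [0,0,0],"claw": 4},
  {"angular": [0,0,0],"xyz": [0,0,0],"claw": 4},
  {"angular": [0,0,0],"xyz": [0,0,0],"claw": 4},
  {"angular": [0,0,0],"xyz": [0,0,0],"claw": 4},
  {"angular": [0,0,0],"xyz": [0,0,-2],"claw": 4},
  {"angular": [0,0,0],"xyz": [0,0,-3],"claw": 4},
  {"angular": [0,0,0],"xyz": [0,0,-4],"claw": 4},
  {"angular": [0,0,0],"xyz": [0,0,-3],"claw": 4},
  {"angular": [0,0,0],"xyz": [0,0,-1],"claw": 4},
  {"angular": [0,0,0],"xyz": [0,0,0],"claw": 4},
  {"angular": [0,0,0],"xyz": [0,0,0],"claw": 4},
])

```text
t: 38.9
eef_pos: [0.6046, 0.1292, 0.2049]
ee_rot: [3.141, -0.0, -1.633]
force: [0.5, 0.1, -1.0]
width: 0.0399
gripper_force: 0.0
```

```bash
python3 - <<'E'
from fit import *
for n in('top','side'):
  f=grab(n)
  for nm,z,x,y,w in [('home0',.048,.5995,.053,.075),('home1',.048,.6043,.129,.075),('f2',.028,.470,-.368,.06)]:
    try: print(n,nm,*rect(f,z,x,y,w))
    except Exception as e: print(n,nm,'fail')
E
python3 plan.py .4705 -.3687 .19 -108.7
```

```text
top home0 [0.6001 0.0513] -3.41 [35.  78.9]
top home1 [0.5764 0.1127] 0.0 [22.5 35.2]
top f2 [ 0.4709 -0.3704] -18.43 [55.6 90.7]
side home0 [0.5999 0.0525] -3.06 [33.6 77.9]
side home1 [0.6047 0.1295] -2.86 [55.9 90.2]
side f2 [ 0.4702 -0.3675] -18.71 [59.8 91.7]
t 39.0 q [ 0.53  0.3  -0.18 -0.   -1.09 -0.59] F [ 0.6 -0.9  0.2] w 0.0401
turn [ 0.13 -0.08 15.13] rows 2 [ 0.06 -0.04  7.57]
shift [51.43 -3.28  1.42] xy rows 13 [ 3.96 -0.25  0.11]
```

Request:
servo_tool([
  {"angular": [0,0,7.55],"xyz": [0,0,0],"claw": 4},
  {"angular": [0,0,7.55],"xyz": [0,0,0],"claw": 4},
  {"angular": [0,0,0],"xyz": [2.5,-0.15,0],"claw": 4},
  {"angular": [0,0,0],"xyz": [3.96,-0.25,0],"claw": 4},
  {"angular": [0,0,0],"xyz": [3.96,-0.25,0],"claw": 4},
  {"angular": [0,0,0],"xyz": [3.96,-0.25,0],"claw": 4},
  {"angular": [0,0,0],"xyz": [3.96,-0.25,0],"claw": 4},
  {"angular": [0,0,0],"xyz": [3.96,-0.25,0],"claw": 4},
  {"angular": [0,0,0],"xyz": [3.96,-0.25,0],"claw": 4},
  {"angular": [0,0,0],"xyz": [3.96,-0.25,0],"claw": 4},
  {"angular": [0,0,0],"xyz": [3.96,-0.25,0],"claw": 4},
  {"angular": [0,0,0],"xyz": [3.96,-0.25,0],"claw": 4},
  {"angular": [0,0,0],"xyz": [3.96,-0.25,0],"claw": 4},
  {"angular": [0,0,0],"xyz": [3.96,-0.25,0],"claw": 4},
  {"angular": [0,0,0],"xyz": [3.3,-0.25,0],"claw": 4},
  {"angular": [0,0,0],"xyz": [2.07,-0.13,0],"claw": 4},
  {"angular": [0,0,0],"xyz": [0,0,1.4],"claw": 4},
  {"angular": [0,0,0],"xyz": [0,0,0],"claw": 4},
  {"angular": [0,0,0],"xyz": [0,0,0],"claw": 4},
  {"angular": [0,0,0],"xyz": [0,0,0],"claw": 4},
])

```text
t: 41.0
eef_pos: [0.472, -0.3678, 0.1919]
ee_rot: [3.141, -0.0, -1.895]
force: [0.3, -0.9, 0.7]
width: 0.0402
gripper_force: 0.0
```

```bash
python3 plan.py .4705 -.3687 .055 -108.7
```

```text
t 41.0 q [-0.34  0.28 -0.24  0.   -1.05  0.01] F [ 0.3 -0.9  0.7] w 0.0402
turn [ 0.02 -0.01  0.12] rows 1 [ 0.02 -0.01  0.12]
shift [ 0.14  0.12 13.69] xy rows 1 [ 0.14  0.12 13.69]
```

Request:
servo_tool([
  {"angular": [0,0,0],"xyz": [0.14,0.12,2.5],"claw": 4},
  {"angular": [0,0,0],"xyz": [0,0,3],"claw": 4},
  {"angular": [0,0,0],"xyz": [0,0,3],"claw": 4},
  {"angular": [0,0,0],"xyz": [0,0,2],"claw": 4},
  {"angular": [0,0,0],"xyz": [0,0,1.5],"claw": 4},
  {"angular": [0,0,0],"xyz": [0,0,0.8],"claw": 4},
  {"angular": [0,0,0],"xyz": [0,0,0.5],"claw": 4},
  {"angular": [0,0,0],"xyz": [0,0,0.3],"claw": 4},
  {"angular": [0,0,0],"xyz": [0,0,0.1],"claw": 4},
  {"angular": [0,0,0],"xyz": [0,0,0],"claw": 4},
  {"angular": [0,0,0],"xyz": [0,0,0],"claw": 1},
  {"angular": [0,0,0],"xyz": [0,0,0],"claw": 1},
  {"angular": [0,0,0],"xyz": [0,0,0],"claw": 1},
  {"angular": [0,0,0],"xyz": [0,0,0],"claw": 1},
  {"angular": [0,0,0],"xyz": [0,0,0],"claw": 1},
  {"angular": [0,0,0],"xyz": [0,0,0],"claw": 1},
  {"angular": [0,0,0],"xyz": [0,0,0],"claw": 1},
], force=35)

```text
t: 42.7
eef_pos: [0.47, -0.3695, 0.0551]
ee_rot: [-3.142, -0.0, -1.896]
force: [-0.2, 1.0, 2.9]
width: 0.0158
gripper_force: 35.0
```

Request:
servo_tool([
  {"angular": [0,0,0],"xyz": [0,0,-1],"claw": 1},
  {"angular": [0,0,0],"xyz": [0,0,-2],"claw": 1},
  {"angular": [0,0,0],"xyz": [0,0,-3],"claw": 1},
  {"angular": [0,0,0],"xyz": [0,0,-3],"claw": 1},
  {"angular": [0,0,0],"xyz": [0,0,-1],"claw": 1},
  {"angular": [0,0,0],"xyz": [0,0,0],"claw": 1},
  {"angular": [0,0,0],"xyz": [0,0,0],"claw": 1},
  {"angular": [0,0,0],"xyz": [0,0,0],"claw": 1},
])

```text
t: 43.5
eef_pos: [0.4692, -0.3689, 0.1533]
ee_rot: [3.139, 0.0, -1.897]
force: [0.5, 0.4, -1.9]
width: 0.0161
gripper_force: 35.0
```

```bash
python3 plan.py .5143 .2117 .153 -93.6
```

```text
t 43.5 q [-0.34  0.31 -0.29 -0.   -0.97  0.01] F [ 0.5  0.4 -1.9] w 0.0161
turn [  0.15   0.05 -15.07] rows 2 [ 0.07  0.02 -7.54]
shift [-5.823e+01 -8.600e-01  3.000e-02] xy rows 15 [-3.88 -0.06  0.  ]
```

Request:
servo_tool([
  {"angular": [0,0,-7.55],"xyz": [0,0,0],"claw": 1},
  {"angular": [0,0,-7.55],"xyz": [0,0,0],"claw": 1},
  {"angular": [0,0,0],"xyz": [-2.5,-0.05,0],"claw": 1},
  {"angular": [0,0,0],"xyz": [-3.9,-0.06,0],"claw": 1},
  {"angular": [0,0,0],"xyz": [-3.9,-0.06,0],"claw": 1},
  {"angular": [0,0,0],"xyz": [-3.9,-0.06,0],"claw": 1},
  {"angular": [0,0,0],"xyz": [-3.9,-0.06,0],"claw": 1},
  {"angular": [0,0,0],"xyz": [-3.9,-0.06,0],"claw": 1},
  {"angular": [0,0,0],"xyz": [-3.9,-0.06,0],"claw": 1},
  {"angular": [0,0,0],"xyz": [-3.9,-0.06,0],"claw": 1},
  {"angular": [0,0,0],"xyz": [-3.9,-0.06,0],"claw": 1},
  {"angular": [0,0,0],"xyz": [-3.9,-0.06,0],"claw": 1},
  {"angular": [0,0,0],"xyz": [-3.9,-0.06,0],"claw": 1},
  {"angular": [0,0,0],"xyz": [-3.9,-0.06,0],"claw": 1},
  {"angular": [0,0,0],"xyz": [-3.9,-0.06,0],"claw": 1},
  {"angular": [0,0,0],"xyz": [-3.9,-0.06,0],"claw": 1},
  {"angular": [0,0,0],"xyz": [-3,-0.05,0],"claw": 1},
  {"angular": [0,0,0],"xyz": [-2.03,-0.05,0],"claw": 1},
  {"angular": [0,0,0],"xyz": [0,0,0],"claw": 1},
  {"angular": [0,0,0],"xyz": [0,0,0],"claw": 1},
])

```text
t: 45.5
eef_pos: [0.5149, 0.2109, 0.1539]
ee_rot: [3.14, -0.001, -1.632]
force: [0.3, 0.1, -2.0]
width: 0.016
gripper_force: 35.0
```

```bash
python3 plan.py .5143 .2117 .0764 -93.6
```

```text
t 45.5 q [ 0.74  0.25 -0.38 -0.   -0.95 -0.8 ] F [ 0.3  0.1 -2. ] w 0.016
turn [ 0.1  -0.08  0.07] rows 1 [ 0.1  -0.08  0.07]
shift [-0.08  0.06  7.75] xy rows 1 [-0.08  0.06  7.75]
```

Request:
servo_tool([
  {"angular": [0,0,0],"xyz": [-0.03,0.05,2],"claw": 1},
  {"angular": [0,0,0],"xyz": [0,0,2.5],"claw": 1},
  {"angular": [0,0,0],"xyz": [0,0,1.9],"claw": 1},
  {"angular": [0,0,0],"xyz": [0,0,0.8],"claw": 1},
  {"angular": [0,0,0],"xyz": [0,0,0.5],"claw": 1},
  {"angular": [0,0,0],"xyz": [0,0,0],"claw": 1},
  {"angular": [0,0,0],"xyz": [0,0,0],"claw": 1},
  {"angular": [0,0,0],"xyz": [0,0,0],"claw": 1},
])

```text
t: 46.3
eef_pos: [0.5155, 0.2118, 0.0789]
ee_rot: [-3.14, 0.001, -1.633]
force: [0.1, -0.3, -2.1]
width: 0.016
gripper_force: 35.0
```

Request:
servo_tool([
  {"angular": [0,0,0],"xyz": [0,-0.5,0],"claw": 1},
  {"angular": [0,0,0],"xyz": [0,-1,0],"claw": 1},
  {"angular": [0,0,0],"xyz": [0,-1,0],"claw": 1},
  {"angular": [0,0,0],"xyz": [0,-1,0],"claw": 1},
  {"angular": [0,0,0],"xyz": [0,-0.5,0],"claw": 1},
  {"angular": [0,0,0],"xyz": [0,0,0],"claw": 1},
  {"angular": [0,0,0],"xyz": [0,0,0],"claw": 1},
], force=25)

```text
t: 47.0
eef_pos: [0.5548, 0.2088, 0.0776]
ee_rot: [3.141, -0.0, -1.633]
force: [-1.1, -0.7, -1.2]
width: 0.0159
gripper_force: 25.0
```

Request:
servo_tool([
  {"angular": [0,0,0],"xyz": [0,-0.5,0.05],"claw": 1},
  {"angular": [0,0,0],"xyz": [0,-0.6,0.07],"claw": 1},
  {"angular": [0,0,0],"xyz": [0,-0.6,0.05],"claw": 1},
  {"angular": [0,0,0],"xyz": [0,-0.6,0],"claw": 1},
  {"angular": [0,0,0],"xyz": [0,-0.6,0],"claw": 1},
  {"angular": [0,0,0],"xyz": [0,-0.6,0],"claw": 1},
  {"angular": [0,0,0],"xyz": [0,-0.6,0],"claw": 1},
  {"angular": [0,0,0],"xyz": [0,-0.4,0],"claw": 1},
  {"angular": [0,0,0],"xyz": [0,0,0],"claw": 1},
], force=30)

```text
t: 47.9
eef_pos: [0.5997, 0.2046, 0.0756]
ee_rot: [3.14, -0.003, -1.633]
force: [1.2, -5.2, -2.6]
width: 0.016
gripper_force: 30.0
```

Request:
servo_tool([
  {"angular": [0,0,0],"xyz": [0,-0.3,0],"claw": 1},
  {"angular": [0,0,0],"xyz": [0,-0.3,0],"claw": 1},
  {"angular": [0,0,0],"xyz": [0,-0.3,0],"claw": 1},
  {"angular": [0,0,0],"xyz": [0,-0.1,0],"claw": 1},
  {"angular": [0,0,0],"xyz": [0,0,0],"claw": 1},
  {"angular": [0,0,0],"xyz": [0,0,0],"claw": 1},
])

```text
t: 48.5
eef_pos: [0.6093, 0.2055, 0.0759]
ee_rot: [3.141, -0.0, -1.633]
force: [-3.4, -3.1, -2.7]
width: 0.0159
gripper_force: 30.0
```

Request:
servo_tool([
  {"angular": [0,0,0],"xyz": [0,-0.15,0],"claw": 1},
  {"angular": [0,0,0],"xyz": [0,-0.15,0],"claw": 1},
  {"angular": [0,0,0],"xyz": [0,0,0],"claw": 1},
  {"angular": [0,0,0],"xyz": [0,0,0],"claw": 1},
])

```text
t: 48.9
eef_pos: [0.6096, 0.2051, 0.0755]
ee_rot: [3.136, -0.002, -1.633]
force: [-12.6, 0.4, 2.5]
width: 0.0156
gripper_force: 30.0
```

Home. Release, rise and back off to the right of the controller so its scale and knob are visible.

Request:
servo_tool([
  {"angular": [0,0,0],"xyz": [0,0.25,0],"claw": 1},
  {"angular": [0,0,0],"xyz": [0,0,0],"claw": 4},
  {"angular": [0,0,0],"xyz": [0,0,0],"claw": 4},
  {"angular": [0,0,0],"xyz": [0,0,0],"claw": 4},
  {"angular": [0,0,0],"xyz": [0,0,0],"claw": 4},
  {"angular": [0,0,0],"xyz": [0,0,-2],"claw": 4},
  {"angular": [0,0,0],"xyz": [0,0,-3],"claw": 4},
  {"angular": [0,0,0],"xyz": [0,0,-4],"claw": 4},
  {"angular": [0,0,0],"xyz": [0,0,-4],"claw": 4},
  {"angular": [0,0,0],"xyz": [4,0,0],"claw": 4},
  {"angular": [0,0,0],"xyz": [4,0,0],"claw": 4},
  {"angular": [0,0,0],"xyz": [4,0,0],"claw": 4},
  {"angular": [0,0,0],"xyz": [4,0,0],"claw": 4},
  {"angular": [0,0,0],"xyz": [4,0,0],"claw": 4},
  {"angular": [0,0,0],"xyz": [4,0,0],"claw": 4},
  {"angular": [0,0,0],"xyz": [4,0,0],"claw": 4},
  {"angular": [0,0,0],"xyz": [4,0,0],"claw": 4},
  {"angular": [0,0,0],"xyz": [0,0,0],"claw": 4},
  {"angular": [0,0,0],"xyz": [0,0,0],"claw": 4},
])

```text
t: 50.8
eef_pos: [0.5905, -0.1149, 0.2064]
ee_rot: [-3.141, 0.0, -1.635]
force: [-0.4, -0.5, 0.7]
width: 0.0401
gripper_force: 0.0
```

Run:
```python
from fit import *
G={}
for n in('top','side'):
  f=grab(n); G[n]=f
  for nm,z,x,y,w in [('home0',.048,.5995,.053,.075),('home1',.048,.6043,.129,.075),('home2',.048,.6091,.2057,.075)]:
    try: print(n,nm,*rect(f,z,x,y,w))
    except Exception as e: print(n,nm,'fail')
pickle.dump(G,open('F1.pkl','wb'))
f=G['side']
a=ortho(f,.045,.39,.57,.28,.44,3000)
print(proj(f,[.46,.362,.05]),proj(f,[.46,.362,.085]),proj(f,[.54,.375,.05]))
b=cv2.resize(f['color'][300:384,165:290],None,fx=4,fy=4,interpolation=cv2.INTER_CUBIC)
c=cv2.resize(G['top']['color'][195:260,110:180],None,fx=4,fy=4,interpolation=cv2.INTER_CUBIC)
o=np.zeros((600,800,3),np.uint8); o[:336,:500]=b; o[336:596,:280]=c
cv2.imwrite('pics/k.png',o)
```

```text
top home0 [0.6273 0.0339] -6.63 [19.6 42.6]
top home1 [0.6793 0.204 ] 0.0 [0. 0.]
top home2 [0.6841 0.2807] 0.0 [0. 0.]
side home0 [0.5996 0.0534] -3.11 [54.8 89.3]
side home1 [0.6047 0.1291] -3.43 [54.7 89.5]
side home2 [0.6096 0.2057] -3.39 [54.5 89.4]
[235.27858564 358.95923747] [234.67146605 349.49095308] [187.54016146 349.51550518]
```

View pics/k.png

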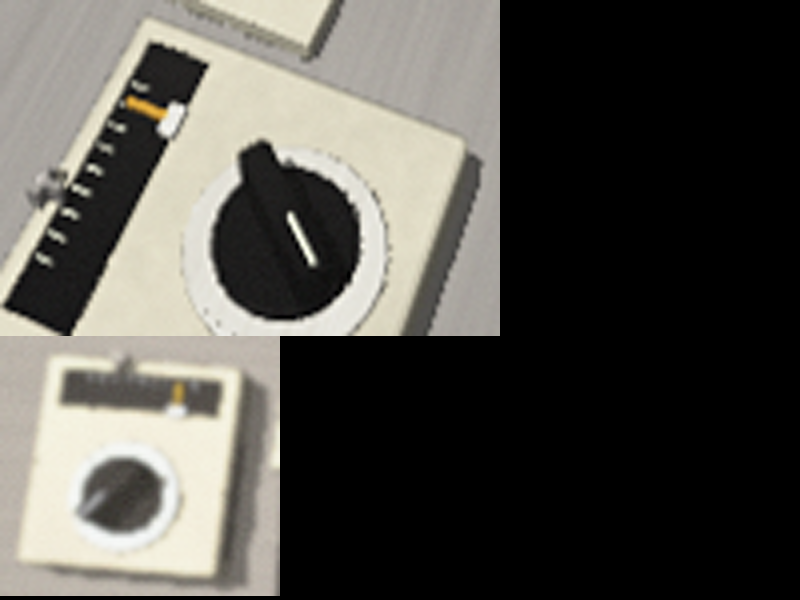

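Run:
```python
from h import *
import pickle
G=pickle.load(open('F1.pkl','rb')); t,s=G['top'],G['side']
def tri(a,b):
    P=[K(f)@np.c_[f['R'],f['t']] for f in(t,s)]
    X=cv2.triangulatePoints(P[0],P[1],np.array(a,float),np.array(b,float)).ravel(); X=X[:3]/X[3]
    e=np.linalg.norm(proj(t,X)-a)+np.linalg.norm(proj(s,X)-b); return X.round(4),e.round(2)
S=lambda x,y:(165+x/4,300+y/4); T=lambda x,y:(110+x/4,195+(y-336)/4)
print('near end',tri(T(80,513),S(315,263))); print('inner',tri(T(108,488),S(290,213)))
print('disc',tri(T(122,495),S(286,243)))
for z in(.045,.05,.055): print(z,ray(t,*T(122,495),z)[:2].round(4),ray(s,*S(286,243),z)[:2].round(4))
for z in(.07,.08,.09): print(z,'top',ray(t,*T(80,513),z)[:2].round(4),ray(t,*T(108,488),z)[:2].round(4),'side',ray(s,*S(315,263),z)[:2].round(4),ray(s,*S(290,213),z)[:2].round(4))
print('far end of bar side',[ray(s,*S(255,147),z)[:2].round(4) for z in(.07,.08,.09)])
# ring (white) center via top
for nm,f in G.items():
    im=ortho(f,.045,.38,.56,.27,.44,3000); cv2.imwrite(f'pics/r_{nm}.png',im)
    hsv=cv2.cvtColor(cv2.GaussianBlur(im,(0,0),3),cv2.COLOR_BGR2HSV)
    y=((hsv[...,1]>130)&(hsv[...,2]>110)).astype(np.uint8)
    n,l,st,c=cv2.connectedComponentsWithStats(y)
    for i in range(1,n):
        if st[i,4]>150: print(nm,'yellow',.56-c[i,1]/3000,.44-c[i,0]/3000,st[i])
```

```text
near end (array([0.4387, 0.3802, 0.0854]), np.float64(0.82))
inner (array([0.4571, 0.3638, 0.0793]), np.float64(2.18))
disc (array([0.4575, 0.3634, 0.0485]), np.float64(0.15))
0.045 [0.458  0.3646] [0.458  0.3621]
0.05 [0.4575 0.3629] [0.4571 0.364 ]
0.055 [0.457  0.3613] [0.4562 0.3658]
0.07 top [0.4408 0.3857] [0.4601 0.3673] side [0.4402 0.3745] [0.4564 0.36  ]
0.08 top [0.4399 0.3822] [0.459 0.364] side [0.4387 0.3781] [0.4546 0.3639]
0.09 top [0.439  0.3787] [0.4579 0.3606] side [0.4371 0.3818] [0.4528 0.3678]
far end of bar side [array([0.48, 0.34]), array([0.4777, 0.3443]), array([0.4755, 0.3485])]
top yellow 0.53951185770751 0.33173517786561263 [316  46  19  32 506]
side yellow 0.5386371158392436 0.3291489361702128 [323  35  19  57 846]
```

```bash
python3 plan.py .4577 .3630 .18 -43
```

```text
t 50.9 q [ 0.13  0.27 -0.22 -0.   -1.08 -0.2 ] F [ 1.5 -0.6  0.2] w 0.0399
turn [-3.000e-02 -0.000e+00 -5.056e+01] rows 6 [-0.   -0.   -8.43]
shift [-42.22 -25.78   2.64] xy rows 11 [-3.84 -2.34  0.24]
```

Request:
servo_tool([
  {"angular": [0,0,-7.22],"xyz": [0,0,0],"claw": 4},
  {"angular": [0,0,-7.22],"xyz": [0,0,0],"claw": 4},
  {"angular": [0,0,-7.22],"xyz": [0,0,0],"claw": 4},
  {"angular": [0,0,-7.22],"xyz": [0,0,0],"claw": 4},
  {"angular": [0,0,-7.22],"xyz": [0,0,0],"claw": 4},
  {"angular": [0,0,-7.22],"xyz": [0,0,0],"claw": 4},
  {"angular": [0,0,-7.22],"xyz": [0,0,0],"claw": 4},
  {"angular": [0,0,0],"xyz": [-3.5,-2.1,0],"claw": 4},
  {"angular": [0,0,0],"xyz": [-3.5,-2.15,0],"claw": 4},
  {"angular": [0,0,0],"xyz": [-3.5,-2.15,0],"claw": 4},
  {"angular": [0,0,0],"xyz": [-3.5,-2.15,0],"claw": 4},
  {"angular": [0,0,0],"xyz": [-3.5,-2.15,0],"claw": 4},
  {"angular": [0,0,0],"xyz": [-3.5,-2.15,0],"claw": 4},
  {"angular": [0,0,0],"xyz": [-3.5,-2.15,0],"claw": 4},
  {"angular": [0,0,0],"xyz": [-3.5,-2.15,0],"claw": 4},
  {"angular": [0,0,0],"xyz": [-3.5,-2.15,0],"claw": 4},
  {"angular": [0,0,0],"xyz": [-3.5,-2.15,0],"claw": 4},
  {"angular": [0,0,0],"xyz": [-3.5,-2.15,0],"claw": 4},
  {"angular": [0,0,0],"xyz": [-3.72,-2.18,2.6],"claw": 4},
  {"angular": [0,0,0],"xyz": [0,0,0],"claw": 4},
])

```text
t: 52.9
eef_pos: [0.4547, 0.3666, 0.1775]
ee_rot: [3.139, 0.0, -0.746]
force: [-1.4, -0.7, -0.3]
width: 0.0401
gripper_force: 0.0
```

Request:
servo_tool([
  {"angular": [0,0,0],"xyz": [0,0,0],"claw": 4},
  {"angular": [0,0,0],"xyz": [0,0,0],"claw": 4},
  {"angular": [0,0,0],"xyz": [0,0,0],"claw": 4},
])

```text
t: 53.2
eef_pos: [0.458, 0.3621, 0.1812]
ee_rot: [-3.141, 0.0, -0.751]
force: [-0.4, -0.9, 0.8]
width: 0.0399
gripper_force: 0.0
```

```bash
python3 plan.py .4577 .3630 .080 -43
```

```text
t 53.2 q [ 1.    0.26 -0.29  0.   -1.02 -0.18] F [-0.4 -0.9  0.8] w 0.0399
turn [-0.06  0.   -0.03] rows 1 [-0.06  0.   -0.03]
shift [-0.08 -0.04 10.12] xy rows 1 [-0.08 -0.04 10.12]
```

Request:
servo_tool([
  {"angular": [0,0,0],"xyz": [-0.08,-0.04,2],"claw": 4},
  {"angular": [0,0,0],"xyz": [0,0,3],"claw": 4},
  {"angular": [0,0,0],"xyz": [0,0,2],"claw": 4},
  {"angular": [0,0,0],"xyz": [0,0,1.5],"claw": 4},
  {"angular": [0,0,0],"xyz": [0,0,0.9],"claw": 4},
  {"angular": [0,0,0],"xyz": [0,0,0.5],"claw": 4},
  {"angular": [0,0,0],"xyz": [0,0,0.2],"claw": 4},
  {"angular": [0,0,0],"xyz": [0,0,0],"claw": 4},
  {"angular": [0,0,0],"xyz": [0,0,0],"claw": 4},
  {"angular": [0,0,0],"xyz": [0,0,0],"claw": 0.8},
  {"angular": [0,0,0],"xyz": [0,0,0],"claw": 0.8},
  {"angular": [0,0,0],"xyz": [0,0,0],"claw": 0.8},
  {"angular": [0,0,0],"xyz": [0,0,0],"claw": 0.8},
  {"angular": [0,0,0],"xyz": [0,0,0],"claw": 0.8},
  {"angular": [0,0,0],"xyz": [0,0,0],"claw": 0.8},
  {"angular": [0,0,0],"xyz": [0,0,0],"claw": 0.8},
  {"angular": [0,0,0],"xyz": [0,0,0],"claw": 0.8},
], force=10)

```text
t: 54.9
eef_pos: [0.4578, 0.3632, 0.0813]
ee_rot: [-3.14, -0.0, -0.751]
force: [-2.2, -2.7, 8.0]
width: 0.0142
gripper_force: 11.8
```

```bash
python3 -c "
from h import *
s=monitor.get_state(); print(s['force'].round(1),s['moment'].round(2),s['width'],s['eef_pos'],s['gripper_force'])"
```

```text
[-2.2 -2.7  8. ] [-0.96  1.28  0.02] 0.014154407748142587 [0.45780404 0.36317941 0.08127327] 11.778679413275768
```

Request:
servo_tool([
  {"angular": [0,0,0],"xyz": [0,0.05,0],"claw": 0.8},
  {"angular": [0,0,0],"xyz": [0,0,-0.05],"claw": 0.8},
  {"angular": [0,0,4],"xyz": [0,0,0],"claw": 0.8},
  {"angular": [0,0,6],"xyz": [0,0,0],"claw": 0.8},
  {"angular": [0,0,6],"xyz": [0,0,0],"claw": 0.8},
  {"angular": [0,0,6],"xyz": [0,0,0],"claw": 0.8},
  {"angular": [0,0,0],"xyz": [0,0,0],"claw": 0.8},
  {"angular": [0,0,0],"xyz": [0,0,0],"claw": 0.8},
], force=25)

```text
t: 55.7
eef_pos: [0.4576, 0.3631, 0.0813]
ee_rot: [-3.14, 0.001, -1.135]
force: [-1.1, -1.8, 6.5]
width: 0.014
gripper_force: 28.0
```

```bash
cat > ptr.py <<'E'
from h import *
s=monitor.get_state(); print(round(s['t'],2),s['force'].round(1),s['moment'].round(2),s['eef_pos'].round(4),np.degrees(s['ee_rot'][2]).round(1),'q6',s['q'][5].round(2))
yw=np.radians(-1.5); ey=np.array([-np.sin(yw),np.cos(yw)])
for n in('top','side'):
    f=grab(n); im=ortho(f,.048,.50,.57,.28,.44,4000); cv2.imwrite(f'pics/p_{n}.png',im)
    hsv=cv2.cvtColor(cv2.GaussianBlur(im,(0,0),3),cv2.COLOR_BGR2HSV)
    y=((hsv[...,1]>130)&(hsv[...,2]>100)).astype(np.uint8)
    nn,l,st,c=cv2.connectedComponentsWithStats(y)
    for i in range(1,nn):
        if st[i,4]>150: X=np.array([.57-c[i,1]/4000,.44-c[i,0]/4000]); print(n,'yellow',X.round(4),(X@ey).round(4),st[i,2:])
E
python3 ptr.py
```

```text
55.7 [-1.1 -1.8  6.5] [-0.67  0.67 -0.02] [0.4576 0.3631 0.0813] -65.0 q6 -0.57
```

Request:
servo_tool([
  {"angular": [0,0,5],"xyz": [0,0,0],"claw": 0.8},
  {"angular": [0,0,7],"xyz": [0,0,0],"claw": 0.8},
  {"angular": [0,0,7],"xyz": [0,0,0],"claw": 0.8},
  {"angular": [0,0,7],"xyz": [0,0,0],"claw": 0.8},
  {"angular": [0,0,7],"xyz": [0,0,0],"claw": 0.8},
  {"angular": [0,0,7],"xyz": [0,0,0],"claw": 0.8},
  {"angular": [0,0,7],"xyz": [0,0,0],"claw": 0.8},
  {"angular": [0,0,7],"xyz": [0,0,0],"claw": 0.8},
  {"angular": [0,0,7],"xyz": [0,0,0],"claw": 0.8},
  {"angular": [0,0,7],"xyz": [0,0,0],"claw": 0.8},
  {"angular": [0,0,7],"xyz": [0,0,0],"claw": 0.8},
  {"angular": [0,0,7],"xyz": [0,0,0],"claw": 0.8},
  {"angular": [0,0,7],"xyz": [0,0,0],"claw": 0.8},
  {"angular": [0,0,6],"xyz": [0,0,0],"claw": 0.8},
  {"angular": [0,0,0],"xyz": [0,0,0],"claw": 0.8},
  {"angular": [0,0,0],"xyz": [0,0,0],"claw": 0.8},
])

```text
t: 57.4
eef_pos: [0.4571, 0.3633, 0.0813]
ee_rot: [3.141, 0.001, -2.793]
force: [-4.3, -0.7, 7.3]
width: 0.0135
gripper_force: 28.4
```

```bash
python3 ptr.py
```

```text
57.4 [-4.3 -0.7  7.3] [-0.15  1.69 -0.03] [0.4571 0.3633 0.0813] -160.0 q6 -2.23
top yellow [0.5396 0.3725] 0.3865 [ 26  43 849]
side yellow [0.5393 0.3721] 0.3861 [  27   74 1666]
side yellow [0.5182 0.3255] 0.339 [ 33  22 455]
```

Run:
```python
from h import *
a=[cv2.imread(f'pics/p_{n}.png')[0:190,130:400] for n in('top','side')]
cv2.imwrite('pics/q.png',cv2.resize(np.vstack(a),None,fx=1.55,fy=1.55,interpolation=cv2.INTER_CUBIC))
```

```text
(no output)
```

View pics/q.png

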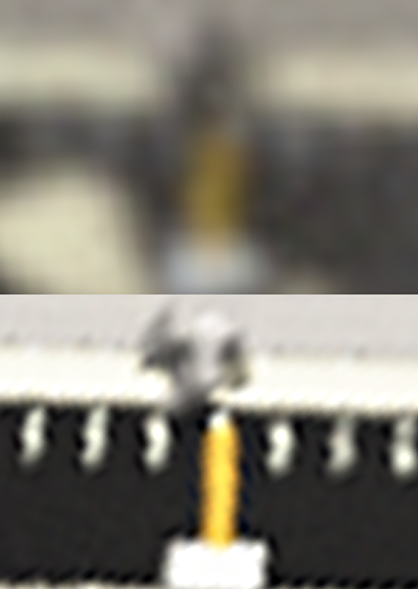

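Run:
```python
from h import *
import pickle
F0=pickle.load(open('F0.pkl','rb'));F1=pickle.load(open('F1.pkl','rb'))
yw=np.radians(-1.5); ex=np.array([np.cos(yw),np.sin(yw)]); ey=np.array([-ex[1],ex[0]])
s=10000.; c0=np.array([.56,.375])  # centre; window 40mm(y) x 30mm(x)
def orth(f,img,z):
    o=c0+.02*ey+.014*ex
    A=np.zeros((4,3)); A[:2,0]=-ey/s; A[:2,1]=-ex/s; A[:2,2]=o; A[2,2]=z; A[3,2]=1
    return cv2.warpPerspective(img,K(f)@np.c_[f['R'],f['t']]@A,(400,280),flags=cv2.INTER_CUBIC|cv2.WARP_INVERSE_MAP)
rows=[]
for n in('top','side'):
    old=((F0[n]['color'].astype(np.float32)+F1[n]['color'])/2).astype(np.uint8)
    fs=[grab(n) for _ in range(6)]; new=np.mean([f['color'].astype(np.float32) for f in fs],0).astype(np.uint8)
    pickle.dump((old,new,fs[0]),open(f'avg_{n}.pkl','wb'))
    r=[]
    for im in(old,new):
        w=orth(fs[0],im,.047)
        for k in range(0,400,50): cv2.line(w,(k,0),(k,12 if k%100 else 24),(0,0,255),1)
        r.append(w)
    rows.append(np.hstack(r))
    print(n, 'pixel mm', )
cv2.imwrite('pics/m.png',np.vstack(rows))
```

```text
top pixel mm
side pixel mm
```

View pics/m.png

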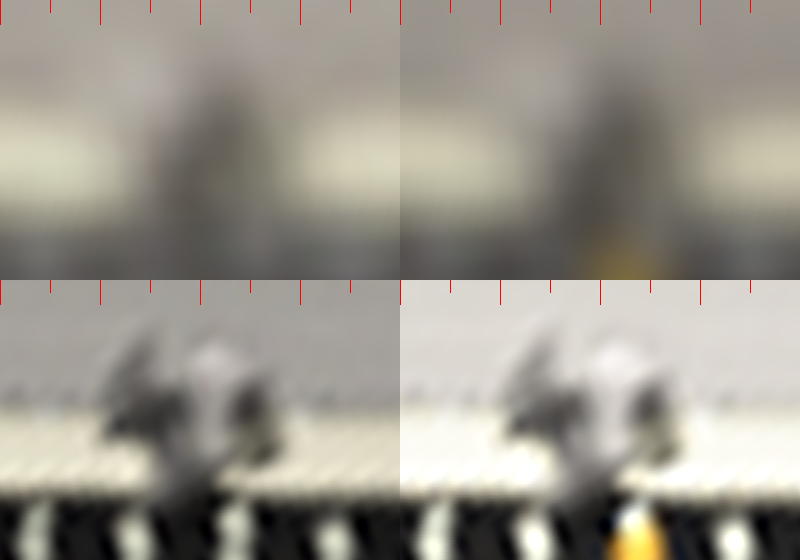

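Run:
```python
import numpy as np,cv2
m=cv2.imread('pics/m.png')
g=m.astype(int).mean(2)
print('cols',list(range(0,400,10)))
for nm,r0,rows in(('top',0,(60,80,110,140,160,180,200,215,230)),('side',280,(50,70,100,130,150,165,180,190,200,207,214))):
  for h in(0,400):
    print(nm,'old' if h==0 else 'new')
    for r in rows: print(r,' '.join('%3d'%g[r0+r-3:r0+r+4,h+c-3:h+c+5].mean() for c in range(90,300,10)))
```

```text
cols [0, 10, 20, 30, 40, 50, 60, 70, 80, 90, 100, 110, 120, 130, 140, 150, 160, 170, 180, 190, 200, 210, 220, 230, 240, 250, 260, 270, 280, 290, 300, 310, 320, 330, 340, 350, 360, 370, 380, 390]
top old
60 167 169 171 172 173 172 170 167 162 158 154 150 148 147 148 149 152 155 156 157 157
80 169 170 172 174 176 175 172 169 162 155 148 141 136 134 135 137 142 147 151 153 155
110 176 174 172 170 169 166 161 157 150 140 130 121 114 110 111 116 124 133 142 146 148
140 187 182 176 167 160 152 141 132 124 115 106 101  97  97  99 106 114 122 132 143 151
160 193 187 181 169 158 147 133 120 111 102  95  93  94  96 100 106 113 119 128 141 152
180 187 180 174 163 149 138 125 111 101  94  90  92  96 100 103 107 114 120 127 139 149
200 164 157 151 144 133 123 114 103  94  88  86  88  93  98 102 106 112 116 120 127 135
215 140 135 131 126 119 113 107  99  92  87  84  85  88  93  98 103 109 112 113 116 120
230 114 111 109 106 103 101  98  94  89  85  82  83  85  89  95 101 107 109 108 107 108
top new
60 154 156 157 158 159 158 156 154 149 145 140 136 134 134 134 136 138 140 142 143 144
80 157 158 1
[... 1940 characters left out ...]
 211 190 161 133 109  93  85  79  86 108 145 181 203 191 146  98  83 113 159 197 222
150 244 207 140 106 108  94  86  87 118 138 159 190 207 198 166 138 124 130 162 210 243
165 242 229 216 225 210 183 148 118 130 149 163 191 213 208 177 152 142 128 138 189 238
180 252 252 253 254 251 247 206 154 133 134 140 152 162 160 166 172 148 130 165 216 246
190 252 254 253 254 255 248 216 172 140 122 117 119 127 163 212 219 203 205 234 252 254
200 244 238 246 253 249 232 208 169 135 110  96  87 106 171 221 233 247 249 254 254 253
207 202 200 216 219 212 204 184 154 124  96  78  71  81 128 167 202 225 225 234 232 231
214 142 144 152 150 157 163 155 134 105  80  62  54  44  66 110 167 173 164 177 178 185
```

Run:
```python
from h import *
import pickle
yw=np.radians(-1.5); ex=np.array([np.cos(yw),np.sin(yw)]); ey=np.array([-ex[1],ex[0]])
s=10000.; c0=np.array([.56,.375])
def orth(f,img,z):
    o=c0+.02*ey+.014*ex
    A=np.zeros((4,3)); A[:2,0]=-ey/s; A[:2,1]=-ex/s; A[:2,2]=o; A[2,2]=z; A[3,2]=1
    return cv2.warpPerspective(img,K(f)@np.c_[f['R'],f['t']]@A,(400,280),flags=cv2.INTER_CUBIC|cv2.WARP_INVERSE_MAP)
for n,rows in(('top',(120,140,160,180,200)),('side',(135,150,165,175,185,195,203))):
    old,new,f=pickle.load(open(f'avg_{n}.pkl','rb'))
    w=orth(f,old.astype(np.float32),.047)
    print(n,'100*(r-b)/r   cols 50..330 step 10')
    for r in rows:
        p=[w[r-3:r+4,c-4:c+5].mean((0,1)) for c in range(50,331,10)]
        print(r,' '.join('%3d'%(100*(q[2]-q[0])/q[2]) for q in p))
# native pixel view of r-b and grey around the mark, side
old,new,f=pickle.load(open('avg_side.pkl','rb'))
print(proj(f,[*(c0-.012*ex),.047]))
u,v=proj(f,[*(c0-.004*ex),.047]).round().astype(int)
print(u,v)
A=old[v-9:v+10,u-8:u+12].astype(int); print('grey');print(A.mean(2).astype(int)); print('r-b'); print(A[...,2]-A[...,0])
```

```text
top 100*(r-b)/r   cols 50..330 step 10
120  12  11  11  11  10  10   9   9   9   8   8   8   8   9   9  10  10  10  11  11  11  12  12  12  12  12  12  12  12
140  12  11  11  11  11  11  11  10  10  10   9   9   9   9  10  11  11  12  12  12  12  13  13  13  13  13  13  13  13
160  11  11  11  11  11  11  11  11  10  10  10  10   9   9  10  11  12  13  13  13  13  13  13  13  14  14  14  14  14
180  12  12  12  12  12  12  12  12  11  11  10  10  10  11  12  12  12  12  12  11  11  12  12  13  13  14  14  14  14
200  12  13  13  13  13  12  12  12  11  10  10  10  10  12  12  12  11  11  10   9   9  10  10  11  12  12  13  12  12
side 100*(r-b)/r   cols 50..330 step 10
135   7   8  11  12  11  10   7   4   5   6   5   5   6   5   5   5   5   5   5   8  12  12  12  11   8   6   7   9  10
150  11  12  12  11  12  12   9   5   8   7   5   3   5   5   6   6   6   6   7  11  15  15  14  14  11  10  10  11  12
165  11  11  11  11  12  12  12  12  12  13  11   5   3   5   7   6   6   6   8  12  14  15  14  14  12  12  11  11  11
175  11  11  11  11  11  11  11  11  12  13  12   7   3   4  
[... 2577 characters left out ...]
 2  2]
 [ 9 10 10 10  8  7  8 10 10 10 25 13 16 13  7  1  0  1  2  0]
 [ 9  9  8 10  5  4  6 10  7  7  8  2 16 15 13 13  7  2  4  1]
 [ 9  6  7  6  4  4  5  5  4  3  3  2  3  2 12 14  9  4  0  3]
 [10  6  6  6  4  2  5  5  5  2  2  0  2  1  0  4  5  1  1  1]
 [ 9  8  6  6  4 10 23 20 12  5  2  1  1  1  1  1  1  0  0  1]
 [10 10  8  8  3 22 26 26 17  5  1  2  0  1  2  1  1  1  1  2]
 [ 8  8 14 22 20 25 26 27 12 12 17 14  7  2 -1  0  1  2  1  2]
 [ 9  8 23 26 26 27 27 18  2 13 17 14 13  8  2  1  0  3  2  0]
 [ 9  9 25 27 25 27 23  8  1 -1 -2  2 12  9  2  1  3  0  1  2]
 [12 16 25 26 26 26 16  0 -1  1  1  0  1  1  2  3  1  0  2  0]
 [19 26 27 25 27 22  9 -1  0  1  1  2  2  1  1  2  1  2  2  1]]
```

Request:
servo_tool([
  {"angular": [0,0,4],"xyz": [0,0,0],"claw": 0.8},
  {"angular": [0,0,5],"xyz": [0,0,0],"claw": 0.8},
  {"angular": [0,0,5],"xyz": [0,0,0],"claw": 0.8},
  {"angular": [0,0,3.2],"xyz": [0,0,0],"claw": 0.8},
  {"angular": [0,0,0],"xyz": [0,0,0],"claw": 0.8},
  {"angular": [0,0,0],"xyz": [0,0,0],"claw": 0.8},
  {"angular": [0,0,0],"xyz": [0,0,0],"claw": 0.8},
])

```text
t: 58.8
eef_pos: [0.4571, 0.3634, 0.0813]
ee_rot: [3.14, 0.001, -3.093]
force: [-5.1, 0.3, 7.0]
width: 0.0137
gripper_force: 28.4
```

```bash
python3 ptr.py
cat > prof.py <<'E'
from h import *
import pickle
yw=np.radians(-1.5); ex=np.array([np.cos(yw),np.sin(yw)]); ey=np.array([-ex[1],ex[0]])
s=10000.; c0=np.array([.55,.375])
def orth(f,img,z):
    o=c0+.02*ey+.014*ex
    A=np.zeros((4,3)); A[:2,0]=-ey/s; A[:2,1]=-ex/s; A[:2,2]=o; A[2,2]=z; A[3,2]=1
    return cv2.warpPerspective(img,K(f)@np.c_[f['R'],f['t']]@A,(400,280),flags=cv2.INTER_CUBIC|cv2.WARP_INVERSE_MAP)
for n in('top','side'):
    fs=[grab(n) for _ in range(10)]; new=np.mean([f['color'].astype(np.float32) for f in fs],0); w=orth(fs[0],new,.047)
    print(n,'rowx, 100(r-b)/r  cols 100..300')
    for r in range(40,200,10):
        p=[w[r-3:r+4,c-4:c+5].mean((0,1)) for c in range(100,301,10)]
        d=np.array([max(q[2]-q[0],0) for q in p]); c=np.arange(100,301,10)
        print(r,' '.join('%3d'%(100*(q[2]-q[0])/q[2]) for q in p), ' cen %.0f'%((d[d>.6*d.max()]*c[d>.6*d.max()]).sum()/d[d>.6*d.max()].sum()))
E
python3 prof.py
```

```text
58.8 [-5.1  0.3  7. ] [-0.03  1.75 -0.11] [0.4571 0.3634 0.0813] -177.2 q6 -2.53
top yellow [0.5405 0.3783] 0.3923 [ 26  44 844]
side yellow [0.5395 0.3781] 0.392 [  27   76 1657]
side yellow [0.5144 0.3753] 0.3886 [ 20  15 235]
side yellow [0.5011 0.3551] 0.3681 [ 88   8 443]
top rowx, 100(r-b)/r  cols 100..300
40  11  11  10  10   9   9   8   8   8   8   9  10  11  12  13  13  13  14  14  13  13  cen 211
50  11  11  11  10  10   9   9   8   9   9  10  11  11  12  12  13  14  14  14  14  13  cen 209
60  12  11  11  10  10  10   9   9   9  10  11  11  12  12  13  13  14  14  14  14  14  cen 206
70  12  12  11  11  10  10  10  10  10  11  11  12  12  13  13  13  14  14  14  14  14  cen 208
80  12  12  11  11  10  10  10  10  10  11  12  12  13  13  13  13  13  13  14  14  14  cen 208
90  12  12  11  11  11  11  11  11  12  12  12  12  12  12  12  12  12  12  13  13  13  cen 202
100  12  12  11  11  12  12  13  13  14  13  12  11  10  10  10  10  11  11  12  12  13  cen 192
110  12  11  11  12  12  14  15  15  15  14  12  10   9   8   8   9   9  10  11  11  12  cen 186
120  11  11  11 
[... 1642 characters left out ...]
  12  14  15  cen 223
130   7   8  13  11   6 -12 -32 -10  -3 -43 -23 -19   7   8   7   9  11   8  11  12  11  cen 184
140  -3   9  10   8   2 -19  29  48  45  40  36 -37   5   7   7   6 -30 -21   2  -5   1  cen 174
150  -2   8   9   7   6  26  79  71  67  68  77 -49  -1   6   7   6   0  -5   0  -2   2  cen 176
160 -12   6   7   5   5  33  76  73  66  70  73  24  -8   5   7   7   4  -1   1   1  -3  cen 179
170  -8   2   6   5   4  33  68  70  64  68  69  35  -1   4   7   7   2   0   1   1 -17  cen 179
180   0   1   5   4   6  36  66  68  64  68  73  32   5   5   6   6  -3   0   1   1  -5  cen 179
190   2   6   6   2   9  44  69  67  65  69  76  18   3   5   6   6   2   0   2   1   0  cen 175
```

Request:
servo_tool([
  {"angular": [0,0,0],"xyz": [0,0,0],"claw": 4},
  {"angular": [0,0,0],"xyz": [0,0,0],"claw": 4},
  {"angular": [0,0,0],"xyz": [0,0,0],"claw": 4},
  {"angular": [0,0,0],"xyz": [0,0,0],"claw": 4},
  {"angular": [0,0,0],"xyz": [0,0,-1],"claw": 4},
  {"angular": [0,0,0],"xyz": [0,0,-2],"claw": 4},
  {"angular": [0,0,0],"xyz": [0,0,-4],"claw": 4},
  {"angular": [0,0,0],"xyz": [0,0,-4],"claw": 4},
  {"angular": [0,0,0],"xyz": [0,0,-2],"claw": 4},
  {"angular": [0,0,0],"xyz": [0,0,0],"claw": 4},
  {"angular": [0,0,0],"xyz": [0,0,0],"claw": 4},
])

```text
t: 61.0
eef_pos: [0.4569, 0.3625, 0.2104]
ee_rot: [3.141, -0.0, -3.094]
force: [0.0, 0.2, -0.8]
width: 0.0398
gripper_force: 0.0
```

```bash
python3 ptr.py
python3 - <<'E'
from fit import *
f=grab('side')
for nm,z,x,y,w in [('home0',.048,.5995,.053,.075),('home1',.048,.6043,.129,.075),('home2',.048,.6091,.2057,.075),('t0',.032,.635,-.207,.06),('t1',.032,.647,-.287,.06)]:
    try: print(nm,*rect(f,z,x,y,w))
    except Exception as e: print(nm,'fail')
E
```

```text
61.0 [ 0.   0.2 -0.8] [-0.    0.01  0.04] [0.4569 0.3625 0.2104] -177.2 q6 -2.53
home0 [0.6745 0.128 ] 0.0 [0. 0.]
home1 [0.6793 0.204 ] 0.0 [0. 0.]
home2 [0.6153 0.211 ] -18.07 [48.5 95.2]
t0 [ 0.695 -0.147] 0.0 [0. 0.]
t1 [ 0.707 -0.227] 0.0 [0. 0.]
```

Request:
servo_tool([
  {"angular": [0,0,0],"xyz": [-1,-3,0],"claw": 4},
  {"angular": [0,0,0],"xyz": [-1,-4,0],"claw": 4},
  {"angular": [0,0,0],"xyz": [-1,-4,0],"claw": 4},
  {"angular": [0,0,0],"xyz": [-0.5,-4,0],"claw": 4},
  {"angular": [0,0,0],"xyz": [-0.5,-4,0],"claw": 4},
  {"angular": [0,0,0],"xyz": [-0.5,-4,0],"claw": 4},
  {"angular": [0,0,0],"xyz": [0,-4,0],"claw": 4},
  {"angular": [0,0,0],"xyz": [0,-4,0],"claw": 4},
  {"angular": [0,0,0],"xyz": [0,-4,0],"claw": 4},
  {"angular": [0,0,0],"xyz": [0,-4,0],"claw": 4},
  {"angular": [0,0,0],"xyz": [0,-4,0],"claw": 4},
  {"angular": [0,0,0],"xyz": [0,-4,0],"claw": 4},
  {"angular": [0,0,0],"xyz": [0,-4,0],"claw": 4},
  {"angular": [0,0,0],"xyz": [0,-3,0],"claw": 4},
  {"angular": [0,0,0],"xyz": [0,0,0],"claw": 4},
  {"angular": [0,0,0],"xyz": [0,0,0],"claw": 4},
])

```text
t: 62.75
eef_pos: [0.5276, -0.1749, 0.2087]
ee_rot: [3.141, -0.002, -3.095]
force: [-0.8, 0.4, -0.3]
width: 0.04
gripper_force: 0.0
```

```bash
python3 ptr.py; python3 prof.py | grep -A10 side | grep -E '^(100|110|140|160|180)'; python3 prof.py | awk '/side/{p=1} p' | grep -E '^(100|110|140|160|180) '
python3 - <<'E'
from fit import *
f=grab('side')
for nm,z,x,y,w in [('home0',.048,.5995,.053,.075),('home1',.048,.6043,.129,.075),('home2',.048,.6091,.2057,.075),('t0',.032,.635,-.207,.06),('t1',.032,.647,-.287,.06)]:
    try: print(nm,*rect(f,z,x,y,w))
    except Exception as e: print(nm,'fail')
E
```

```text
62.75 [-0.8  0.4 -0.3] [ 0.05 -0.03 -0.02] [ 0.5276 -0.1749  0.2087] -177.3 q6 -1.56
top yellow [0.5403 0.3781] 0.3921 [ 19  35 478]
side yellow [0.5393 0.3781] 0.3921 [  25   76 1474]
100  12  12  12  12  11   9   6   4   4   5   7  11  14  15  14  13  12  12  12  11  11  cen 211
110  13  13  13  13  11   8   6   4   3   3   7  12  16  15  14  13  13  13  12  12  13  cen 214
100  12  12  12  12  11   9   6   4   4   4   7  11  14  15  14  13  12  12  12  11  12  cen 211
110  13  13  13  12  11   8   6   4   2   3   7  11  15  15  13  13  13  13  12  13  13  cen 214
140  -1   9  11   9   3 -20  27  44  40  35  32 -33   6   8   8   7 -16 -16   2  -4   0  cen 191
160 -21   6   8   7   7  33  76  76  72  72  73  22  -7   7   8   7   5   3   4   1  -5  cen 176
180  -3  -2   5   5   7  38  70  74  72  73  74  29   5   6   7   6  -1   2   3   3  -2  cen 176
home0 [0.5995 0.0534] -3.27 [54.7 89.2]
home1 [0.6047 0.129 ] -3.45 [54.3 89.5]
home2 [0.6095 0.2057] -3.18 [54.2 89.3]
t0 [ 0.6362 -0.2041] 8.78 [56.3 88.9]
t1 [ 0.6479 -0.2861] 7.93 [54.3 88.8]
```

All in place, and the pointer is aligned with the nose: both centre near column 179 in the side view.

```bash
python3 -c "
from station import order
print(order.job_done())"
```

```text
the job is handed in; nothing more can be done
None
```

The job is handed in (robot clock about 65 s of the 208 s allowed): both spent cartridges are in the waste tray, all three fresh ones are pushed home in lanes 0, 1 and 2, and after that the knob was turned until the pointer lined up with the steel mark, to within about 1 mm as measured in the camera images.

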